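# Hang the foot grinder on its balancer arm

### The job

Lift the straight grinder out of its wooden bench stand and hang it by its wire bail on the yellow hook of the spring-balanced arm. Ease it down slowly with the arm and let go only once the arm carries the whole weight and has settled, so that the arm neither drops nor springs up when you release it. Leave the grinder hanging still and upright, and leave the spray bottle, the bowl on its turntable and the brush jar as they are.

Things in the scene. Friction and masses are not known exactly. Their poses are not given: they have to be found in the camera images.
- grinder_grip (a point): Middle of the grip of the straight grinder (0.4 to 0.8 kg, unknown), which starts upright, nose down, in the stand. Frame: z up along its axis, x in the bail's plane, y across the bail's opening; a half turn about z makes no difference. Grey body with black rubber flats 36 mm apart (along y), 40 mm along x, from 27 mm below to 36 mm above this point. Centre of mass on the axis.
- nose_tip (a point): Tip of the grinder's nose, 105 mm below grinder_grip on its axis, same frame; 7 mm above the bench in the stand. The nose, 24 mm across at most, is 55 mm long up to the 38 mm round collar whose shoulder sits on the stand's top. Lift straight up 60 mm to clear the hole.
- bail_top (a point): Underside of the top of the grinder's steel bail, where the hook carries it: 81 mm above grinder_grip on the axis, same frame. The bail is a rigid upright loop of 5 mm wire in the x-z plane; its opening, looking along y, is 45 mm high from the rear cap up to this point, 23 mm wide below, narrowing to 8 mm at the top.
- hook_seat (a point): Bottom of the inside of the yellow hook, where the bail rests. Frame at rest: z up; y level, outwards along the arm, away from the post. Hook of 7 mm wire in the y-z plane, underside 7 mm below the seat, its back 13 mm towards the post; it hangs from a pin 70 mm above the seat (head 28 mm wide) on which it swings lightly along y. Bail's y must lie along this y, with the hand clear of head and arm.
- hook_point (a point): Top of the hook's upturned point: 14 mm outwards of the seat and 16 mm above it, same frame. The bail goes over it from the outer side, moving inwards along -y with the point inside the bail's opening, and is then lowered on to the seat.
- boom_pivot (a point): Pivot of the arm's lower bar on the post's top, 360 mm above the bench; y level, outwards along the arm, which stands above the hook: the hand must lean back at right angles to the arm, about 45 degrees. The head stays upright; hanging, the seat lies 92.5 mm straight below the lower bar's outer pin, which moves on a circle of 260 mm radius about this pivot.
- boom (a joint): Sinking of the arm in rad: 0 empty on its upper stop (bars rise outwards at 0.297 rad, seat 344 mm above the bench); elevation = 0.297 minus this; 0.68 at most. Spring-held: starts sinking at about 3 N on the hook, then about 29 mm per newton; lightly damped, bobs if the load is let drop. With the grinder it settles 0.1 to 0.55 rad down, by its weight.
- swivel (a joint): Swing of the arm about its upright post in rad, counter-clockwise from above positive; 0 = the arm points along world +y. Turns at a slight push (about 0.25 N at the hook).
- post: Fixed column of the balanced arm: foot plate 130 x 130 x 12 mm, column 32 mm across; origin at the centre of the foot's underside; the bracket on top reaches 428 mm up.
- stand: Fixed wooden stand, 85 x 85 mm and 62 mm high: a base board and, on four corner posts, a top board 14 mm thick with a 29 mm hole in its middle through which the grinder's nose hangs; origin at the centre of its underside.
- spray: Bystander: white spray bottle with a blue head, 72 mm across, 195 mm high, origin at the centre of its underside.
- turntable: Bystander: banding wheel with a 180 mm brown top 58 mm above the bench, fixed; origin at the centre of its underside.
- bowl: Bystander: celadon bowl upside down on the turntable, 124 mm across, 68 mm high, origin at the centre of its rim plane (underside).
- brush_jar: Bystander: stoneware jar with three brushes, 76 mm across, brushes to 155 mm, origin at the centre of its underside.
Things that resemble listed ones, but are neither listed nor needed, are in the scene too. Of the things shaped like the stand, the wooden one is meant.

How it is judged:
By the outcome, as a careful person would: the job done as asked, in the order asked, and still so for the second after the job is handed in, with the robot touching nothing.
It also fails if it takes over 72 s, if anything falls off the work surface, if the arm or the gripper's body presses on something with over 40 N, if the wrist force passes 120 N, or if a joint passes its speed limit or range.

### The arm

A 6-joint arm with a two-finger parallel gripper is mounted at the origin on the work surface. World frame = base frame: x ahead of the robot, y to its left, z up, the work surface at z = 0. Lengths are in m, angles in rad, forces in N, time in s.
With the tool pointing down it reaches from about 0.325 to 0.775 m from the base axis. Payload 5.5 kg.
Tool frame: the origin (TCP) lies on the centre line of the jaws, within the pads' length; the fingertips stand tip_reach ahead of it and the grasp point (between the pads) lies 11 mm behind it (tip_reach is the distance from the TCP to the fingertips, in m); x points along the fingers, y is the direction in which the jaws open and shut, and the axes are right-handed (so a half turn about x gives the same grasp; the last joint's range is limited). The gripper opens to 85 mm and grips with 20 to 120 N. Pads are 22 mm wide; open, the fingers measure 114 mm over their backs; the gripper's body (76 mm by 85 mm) begins 54 mm behind the grasp point. The pads swing forward as they close: fully open they stand 13 mm farther back than shut.
Start: joints at [1.048, 0.091, 1.231, -0, 1.82, -0.057], TCP at [0.269, 0.536, 0.239] pointing down, gripper open.
Joint ranges: [-2.87, 2.87], [-0.86, 2.18], [0.17, 2.46], [-1.51, 4.65], [0.06, 2.69], [-2.65, 2.65]. Speed limits (rad/s): [2.57, 2.57, 3.01, 3.14, 3.14, 3.14].

### API

Orientations are given as a unit quaternion [w, x, y, z].
In Python, from bench import read_state, camera, calibration, sign_off, tip_reach gives the robot as it stands. The module is installed in compiled form; this text tells all that it offers.
- The arm moves only by the shell command python3 -m inch 'ROWS' [FORCE]. ROWS is a JSON object of lists of equal length, an entry for each row: "slide": the shift along the world's x, y, z in mm, a list of three; "dr": the turn, a rotation vector about the world's x, y, z in degrees, a list of three; "claw": the closure, from 0 (fully open) to 1 (shut). In form: {"slide": [[tx, ty, tz], ...], "dr": [[wx, wy, wz], ...], "claw": [claw, ...]}. A call has 1 to 20 rows; each row shifts and turns the commanded pose from where the row before left it; what a row does not reach is not made up. A row lasts 1/12 s, in which the tool goes at most 41.7 mm and 7.16 degrees, less where a joint would pass 70% of its speed; a pose out of reach is approached as far as the arm can. A call with a gripper value outside its range is refused whole. The fingers move at their own pace and stop on an object; FORCE is the grip in N (left out, the last holds). Time passes only in rows, so rows that do not move let the fingers close. It gives the time, the measured TCP pose, the force and the opening at its end, in the units of the state.
- read_state(): the state, without advancing time (a new reading comes with each control period).
- camera(name): name is "side" or "top"; returns the picture (400x640x3 uint8, red, green, blue); there is no depth.
- calibration(name): a dict with "fovy" (degrees; the focal length in pixels is half the picture's height over the tangent of half this angle, whatever the lens; pixels are square), "cx", "cy" (the principal point, pixels), "k1" (the pictures are not rectified: a ray, as slopes to the right and down, at radius r is drawn at 1 + k1 r^2 times it, then the intrinsics apply), "cam_to_world" (4x4, takes a point from camera to world coordinates). Camera axes: x right, y down, z forward; pixel columns grow to the right and rows downward; lengths in m; the calibration is good to about 2 mm. A picture is of the moment at which its call begins. calibration takes no time and is no camera call.
- sign_off(): hands the job in, once; it reports no verdict.
The state is a dict: "time_s": time; "joints": joint angles; "dq": joint speeds; "joint_torque": joint torques, N m; "position": TCP position; "orientation": TCP orientation; "ft_force": force on the tool from outside, world axes, zero at the start; "wrist_torque": the same for the moment, N m; "gripper_width": finger opening in m.
Only numpy, scipy, OpenCV 4.12 (cv2) and the standard library are available. Lean on these libraries where they do the work, as an engineer would, in place of code of your own. Each camera call takes 0.05 s, during which the arm holds its last target.

## Working session

There is one attempt and no reset: what is moved stays moved. The work goes in short steps, Python scripts to look and compute and a shell command to move; the robot and the scene stay as the last step left them, time stands still between calls to the robot, and variables do not carry over. Pictures are saved under pics/ and viewed, and the job is handed in when it is done.

```bash
mkdir -p pics; ls
python3 - <<'E'
from bench import *
import cv2
print(read_state(), tip_reach)
for n in("side","top"):
    im=camera(n); cv2.imwrite(f"pics/{n}0.png",im[:,:,::-1]); print(n,calibration(n))
E
```

```text
pics
{'time_s': 0.0, 'joints': array([ 1.04831990e+00,  9.18358936e-02,  1.23188136e+00,  3.35806149e-05,
        1.81979957e+00, -5.67463579e-02]), 'dq': array([0.00096803, 0.00011019, 0.00053109, 0.00028084, 0.00025043,
       0.00077666]), 'joint_torque': array([ 3.99567507e-03, -4.58720219e+01, -4.18035185e+01,  3.60498207e-04,
        1.11637669e-02,  7.17352151e-06]), 'position': array([0.26932841, 0.53585615, 0.23816716]), 'orientation': array([ 0.68781647,  0.16252474,  0.68822709, -0.16382209]), 'ft_force': array([-0.32681093, -0.44137784,  0.27028767]), 'wrist_torque': array([-0.02025419,  0.01049472, -0.00979118]), 'gripper_width': 0.08539201178608069} 0.008
side {'fovy': 53.26041093003558, 'cx': 315.8093358063651, 'cy': 196.3984516120215, 'k1': -0.05373678268204511, 'cam_to_world': array([[ 0.69413962, -0.54269965,  0.4729136 ,  0.14324556],
       [-0.71974332, -0.53404159,  0.44358668, -0.4320128 ],
       [ 0.0118212 , -0.6482875 , -0.76130387,  1.0750717 ],
       [ 0.        ,  0.        ,  0.        ,  1.        ]])}
top {'fovy': 42.43609374792222, 'cx': 312.07573223771215, 'cy': 203.4260765823777, 'k1': -0.1711264601256512, 'cam_to_world': array([[ 0.00820597, -0.98889524,  0.14838752,  0.42661879],
       [-0.99989964, -0.00982836, -0.0102035 ,  0.04962336],
       [ 0.0115486 , -0.1482889 , -0.98887665,  1.62876523],
       [ 0.        ,  0.        ,  0.        ,  1.        ]])}
```

View pics/side0.png

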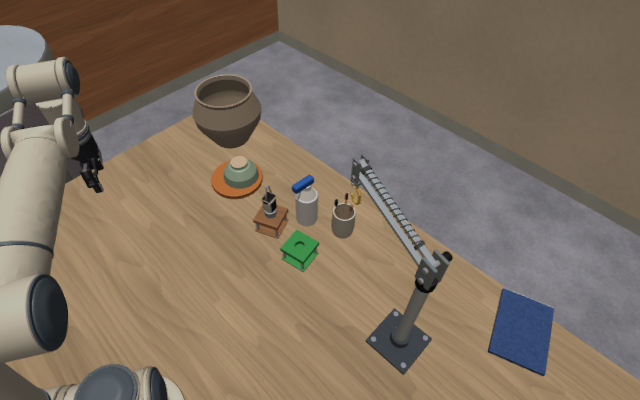

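View pics/top0.png

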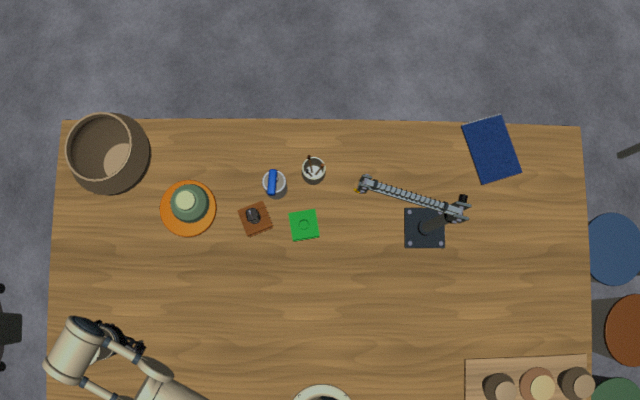

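The side and top views show the wooden stand with the grinder at side (270,215) and top (255,217). The green decoy stand is at (300,250). The arm's post foot is at side (399,340) and its hook at side (356,195). I'll zoom in next.

```bash
cat > h.py <<'E'
import numpy as np, cv2
from bench import *
from scipy.optimize import least_squares
def K(n):
    c=calibration(n); f=200/np.tan(np.radians(c['fovy']/2)); return c,f
def proj(n,P):
    c,f=K(n); T=np.linalg.inv(c['cam_to_world']); p=np.atleast_2d(P)@T[:3,:3].T+T[:3,3]
    s=p[:,:2]/p[:,2:]; r2=(s**2).sum(1,keepdims=True); s=s*(1+c['k1']*r2)
    return s*f+[c['cx'],c['cy']]
def ray(n,uv):
    c,f=K(n); d=(np.array(uv,float)-[c['cx'],c['cy']])/f; s=d.copy()
    for _ in range(20): s=d/(1+c['k1']*(s@s))
    R=c['cam_to_world']; v=R[:3,:3]@np.r_[s,1]; return R[:3,3],v/np.linalg.norm(v)
def atz(n,uv,z):
    o,v=ray(n,uv); return o+v*(z-o[2])/v[2]
def tri(a,b):
    o1,v1=ray('side',a);o2,v2=ray('top',b)
    A=np.stack([v1,-v2],1); t=np.linalg.lstsq(A,o2-o1,rcond=None)[0]
    p,q=o1+t[0]*v1,o2+t[1]*v2; return (p+q)/2,np.linalg.norm(p-q)
def crop(src,x0,y0,w,h,k,out):
    im=cv2.imread(src) if isinstance(src,str) else src[:,:,::-1]
    c=cv2.resize(im[y0:y0+h,x0:x0+w],None,fx=k,fy=k,interpolation=cv2.INTER_CUBIC)
    for i in range(0,w,10): cv2.putText(c,str(x0+i),(i*k,8),0,.3,(0,0,255),1); cv2.line(c,(i*k,10),(i*k,14),(0,0,255))
    for i in range(0,h,10): cv2.putText(c,str(y0+i),(0,i*k+3),0,.3,(0,0,255),1)
    cv2.imwrite(out,c)
E
python3 - <<'E'
from h import *
crop('pics/side0.png',235,170,80,75,8,'pics/c1.png')
crop('pics/top0.png',225,190,70,60,8,'pics/c2.png')
crop('pics/side0.png',335,145,130,110,6,'pics/c3.png')
crop('pics/top0.png',345,160,130,95,6,'pics/c4.png')
crop('pics/side0.png',360,240,100,140,4,'pics/c5.png')
E
```

```text
(no output)
```

View pics/c1.png

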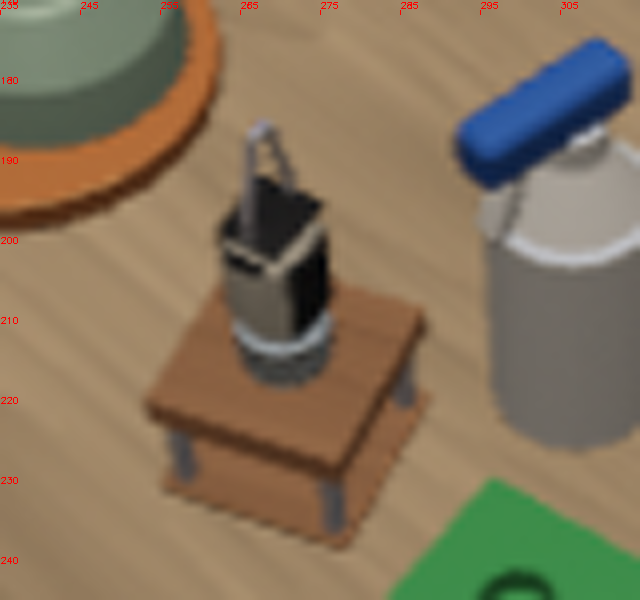

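View pics/c2.png

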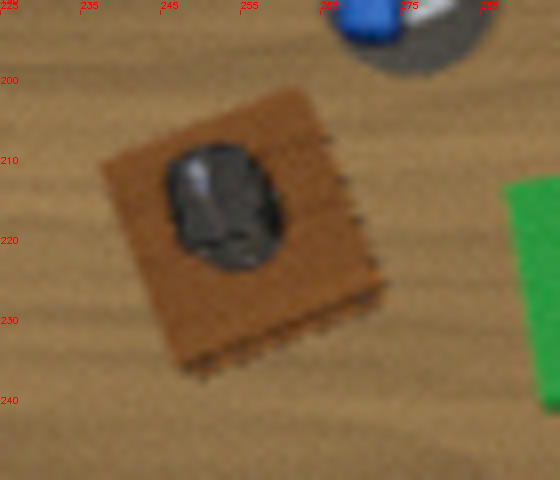

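View pics/c3.png

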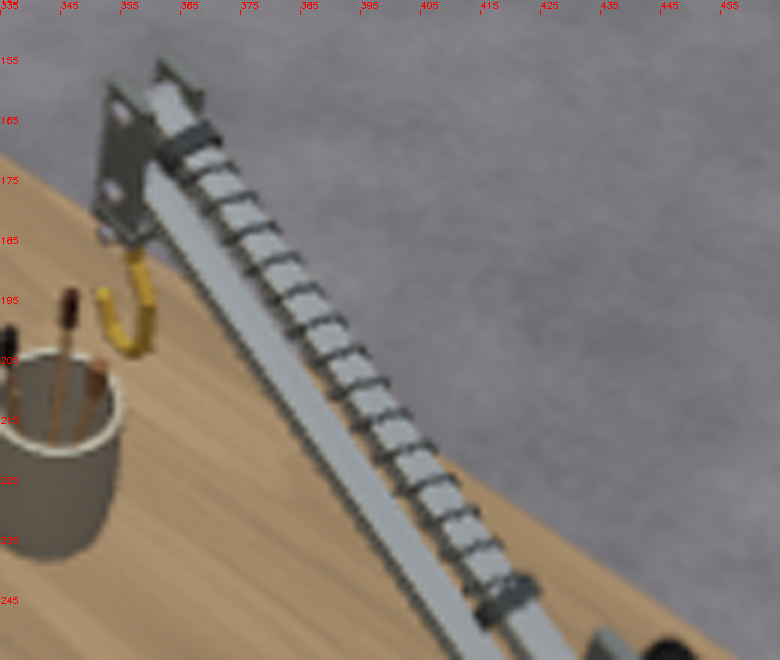

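View pics/c4.png

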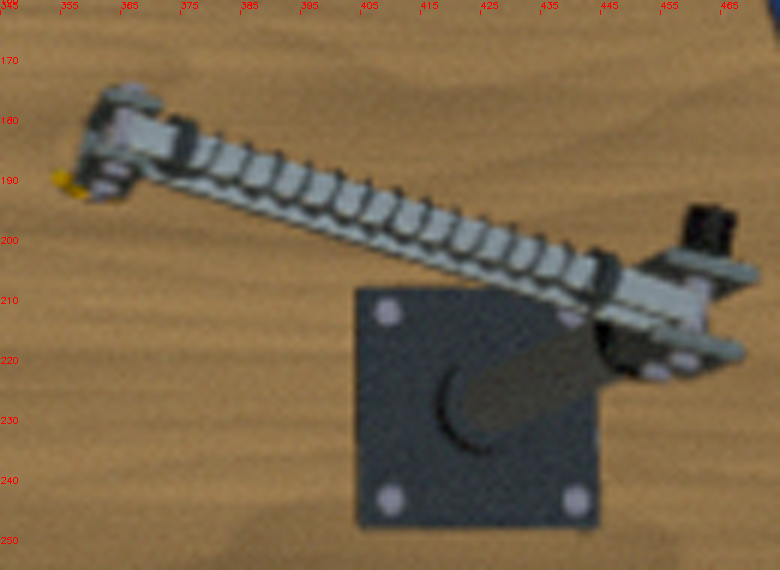

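View pics/c5.png

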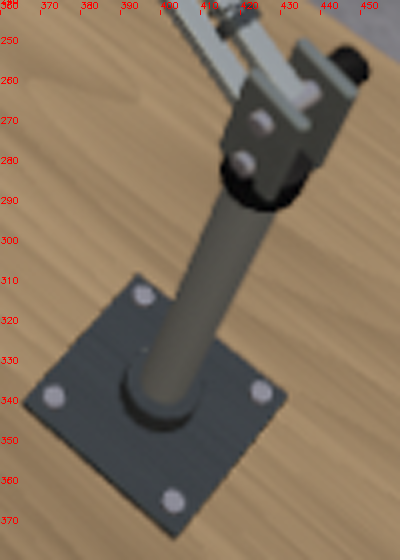

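Run:
```python
from h import *
c=np.mean([atz('top',p,.012) for p in [(404.2,208.2),(444.3,208.2),(444,247.5),(404.5,247.7)]],0)
c2=np.mean([atz('side',p,.012) for p in [(394,308.5),(432,339),(403.5,374),(366,341)]],0)
print('post',c,c2)
st=np.array([atz('top',p,.062) for p in [(237.5,210.5),(262,201),(272.5,225.5),(248,235)]]);print('stand top',st.mean(0),[np.linalg.norm(st[i]-st[i-1]) for i in range(4)], st)
ss=np.array([atz('side',p,.062) for p in [(253.5,221),(277,228.5),(288,209.5),(265,204.5)]]);print('side',ss.mean(0),[np.linalg.norm(ss[i]-ss[i-1]) for i in range(4)])
hp=tri((351.5,193.5),(353.5,189.5));print('hookpt',hp)
post=(c+c2)/2
d=hp[0][:2]-post[:2];print(np.linalg.norm(d), 'swivel',np.arctan2(-d[0],d[1]))
bt=tri((267.5,186),(249,210.5));print('bail top outer',bt)
print('side stuff: grinder axis top', bt[0]-np.r_[ss.mean(0)[:2],0])
```

```text
post [ 0.59420122 -0.32560561  0.012     ] [ 0.59424419 -0.32678386  0.012     ]
stand top [0.61494331 0.20813255 0.062     ] [np.float64(0.08261266715277364), np.float64(0.08079778483203762), np.float64(0.08269649584293899), np.float64(0.08021746100892123)] [[0.63744623 0.26262126 0.062     ]
 [0.66774362 0.18771899 0.062     ]
 [0.59228176 0.15389271 0.062     ]
 [0.56230162 0.22829722 0.062     ]]
side [0.61329843 0.20442904 0.062     ] [np.float64(0.07449050663334826), np.float64(0.08138137300979117), np.float64(0.08211077309038994), np.float64(0.07889513735193944)]
hookpt (array([ 0.65440333, -0.06778232,  0.35755073]), np.float64(0.0016638861219024123))
0.26532750958850565 swivel -0.2288076222642719
bail top outer (array([0.6200602 , 0.21237983, 0.19274406]), np.float64(0.00031354137899152444))
side stuff: grinder axis top [0.00676176 0.00795079 0.19274406]
```

Run:
```python
from h import *
a=atz('side',(265.8,199.5),.150);b=atz('side',(271.5,193),.150)
print(a,b,np.linalg.norm(a-b),'xdir deg',np.degrees(np.arctan2(*(b-a)[1::-1])), (a+b)/2)
# cap corners, side
for p in [(262.5,199),(268.5,204),(275.5,196)]: print(atz('side',p,.148))
st=np.array([[0.63744623,0.26262126],[0.66774362,0.18771899],[0.59228176,0.15389271],[0.56230162,0.22829722]])
for i in range(4):
  d=st[i]-st[i-1]; print(np.degrees(np.arctan2(d[1],d[0])))
# overlays
def ov(n,P,im,col):
    for u in proj(n,P): cv2.circle(im,tuple((u*8).round().astype(int)),4,col,-1)
for n in('side','top'):
    im=cv2.resize(cv2.imread(f'pics/{n}0.png'),None,fx=8,fy=8,interpolation=cv2.INTER_CUBIC)
    for (cx,cy),col in (((.615,.208),(0,0,255)),((.619,.209),(0,255,255))):
        yaw=np.radians(-68)
        R=np.array([[np.cos(yaw),-np.sin(yaw)],[np.sin(yaw),np.cos(yaw)]])
        q=[np.r_[R@[sx*.0425,sy*.0425]+[cx,cy],z] for sx in(-1,1) for sy in(-1,1) for z in(0,.062)]
        ov(n,q,im,col)
        ov(n,[[cx,cy,z] for z in(.148,.193,.198)],im,(255,0,255) if col[1]==0 else (255,255,0))
    x0,y0=(235,170) if n=='side' else (225,190)
    cv2.imwrite(f'pics/ov_{n}.png',im[y0*8:y0*8+600,x0*8:x0*8+640])
```

```text
[0.60297334 0.20621848 0.15      ] [0.63245854 0.21331975 0.15      ] 0.03032828502260754 xdir deg 13.541348669351448 [0.61771594 0.20976912 0.15      ]
[0.59825975 0.21621945 0.148     ]
[0.59796757 0.18857259 0.148     ]
[0.63396881 0.19698303 0.148     ]
24.549647630202575
-67.97704798559639
-155.85537498636924
111.94620348991275
```

View pics/ov_side.png

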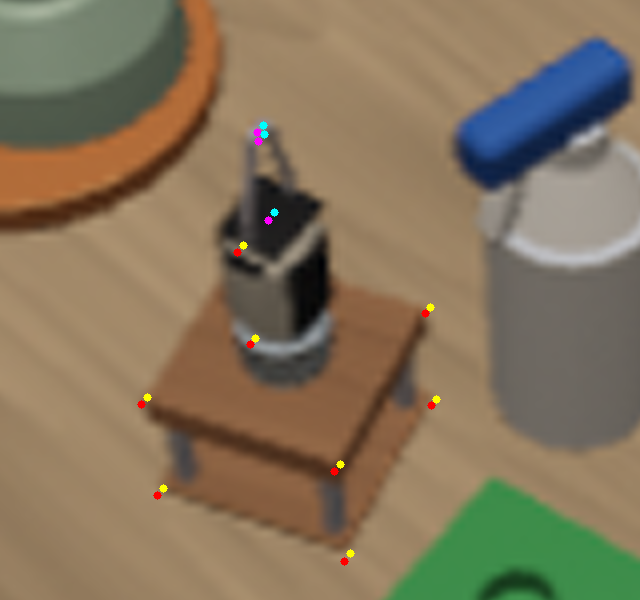

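View pics/ov_top.png

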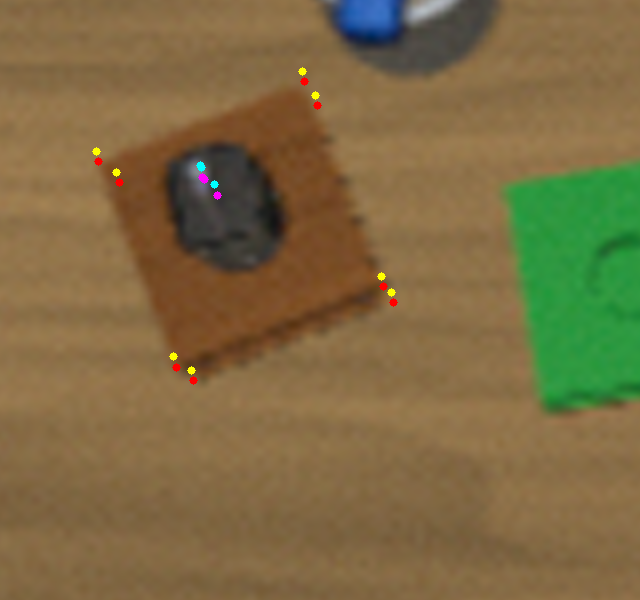

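Run:
```python
from h import *
from scipy.spatial.transform import Rotation as Ro
print('turntable',atz('top',(188,208),.058),'bowl',atz('top',(188.5,203),.126),'spray',atz('top',(272,182),.19),'jar',atz('top',(313.5,169),.10))
s=read_state(); q=s['orientation']; R=Ro.from_quat(np.r_[q[1:],q[0]]); print(R.as_matrix().round(3))
def R_des(th,yaw,sg=1):
    t,y=np.radians([th,yaw]); x=np.array([np.cos(t)*np.cos(y),np.cos(t)*np.sin(y),-np.sin(t)]); yy=sg*np.array([-np.sin(y),np.cos(y),0]); return Ro.from_matrix(np.stack([x,yy,np.cross(x,yy)],1))
for sg in(1,-1):
    D=R_des(45,13.5,sg); r=(D*R.inv()).as_rotvec(degrees=True); print(sg,r,np.linalg.norm(r))
```

```text
turntable [0.64415043 0.41819551 0.058     ] bowl [0.649749   0.40138496 0.126     ] spray [0.7029818  0.14923164 0.19      ] jar [0.76166996 0.03039478 0.1       ]
[[-0.001  0.449  0.893]
 [-0.002  0.893 -0.449]
 [-1.    -0.002 -0.   ]]
1 [ -5.17578748 -45.60940204  38.1082012 ] 59.659377545270566
-1 [  57.3098647    -6.7486497  -130.86443643] 143.02260515644826
```

```bash
python3 -m inch '{"slide":[[17,-21.5,0],[17,-21.5,0],[17,-21.5,0],[17,-21.5,0],[17,-21.5,0],[17,-21.5,0],[17,-21.5,0],[17,-21.5,0],[17,-21.5,0],[17,-21.5,0],[17,-21.5,0],[17,-21.5,0],[17,-21.5,0],[17,-21.5,0],[17,-21.5,0],[17,-21.5,0],[0,0,0],[0,0,0]],"dr":[[0,0,0],[0,0,0],[-0.52,-4.56,3.81],[-0.52,-4.56,3.81],[-0.52,-4.56,3.81],[-0.52,-4.56,3.81],[-0.52,-4.56,3.81],[-0.52,-4.56,3.81],[-0.52,-4.56,3.81],[-0.52,-4.56,3.81],[-0.52,-4.56,3.81],[-0.52,-4.56,3.81],[0,0,0],[0,0,0],[0,0,0],[0,0,0],[0,0,0],[0,0,0]],"claw":[0.3,0.3,0.3,0.3,0.3,0.3,0.3,0.3,0.3,0.3,0.3,0.3,0.3,0.3,0.3,0.3,0.3,0.3]}' 40
cat >> h.py <<'E'
from scipy.spatial.transform import Rotation as Ro
def pose():
    s=read_state(); q=s['orientation']; return s,Ro.from_quat(np.r_[q[1:],q[0]])
def R_des(th,yaw,sg=1):
    t,y=np.radians([th,yaw]); x=np.array([np.cos(t)*np.cos(y),np.cos(t)*np.sin(y),-np.sin(t)]); yy=sg*np.array([-np.sin(y),np.cos(y),0]); return Ro.from_matrix(np.stack([x,yy,np.cross(x,yy)],1))
def delta(P,th,yaw):
    s,R=pose(); D=R_des(th,yaw); r=(D*R.inv()).as_rotvec(degrees=True)
    print('t',s['time_s'],'pos',s['position'].round(4),'w',round(s['gripper_width'],4),'F',s['ft_force'].round(2)); print('slide mm',((np.array(P)-s['position'])*1000).round(1),'dr',r.round(2))
    m=R.as_matrix(); print('tilt',np.degrees(np.arcsin(-m[2,0])).round(2),'yaw',np.degrees(np.arctan2(-m[0,1],m[1,1])).round(2),'yz',m[2,1].round(3),'j',s['joints'].round(2))
E
python3 - <<'E'
from h import *
a=R_des(45,13.5).as_matrix()[:,0]; G=np.array([.6165,.2085,.105])
delta(G+.008*a-.11*a,45,13.5); print(a)
cv2.imwrite('pics/s1.png',camera('side')[:,:,::-1]);crop('pics/s1.png',200,140,120,100,6,'pics/s1c.png')
cv2.imwrite('pics/t1.png',camera('top')[:,:,::-1]);crop('pics/t1.png',200,170,120,100,6,'pics/t1c.png')
E
```

```text
time_s: 1.6
position: [0.5419, 0.1903, 0.2384]
orientation: [0.917, -0.044, 0.381, 0.107]
ft_force: [-0.3, 0.0, -0.1]
gripper_width: 0.0599
t 1.6 pos [0.5419 0.1903 0.2384] w 0.0599 F [-0.26  0.01 -0.05]
slide mm [  4.5   1.3 -61.3] dr [-0.04 -0.1   0.16]
tilt 45.09 yaw 13.34 yz 0.001 j [ 0.31 -0.65  2.02 -0.06  1.   -1.48]
[ 0.68756936  0.1650708  -0.70710678]
```

View pics/s1c.png

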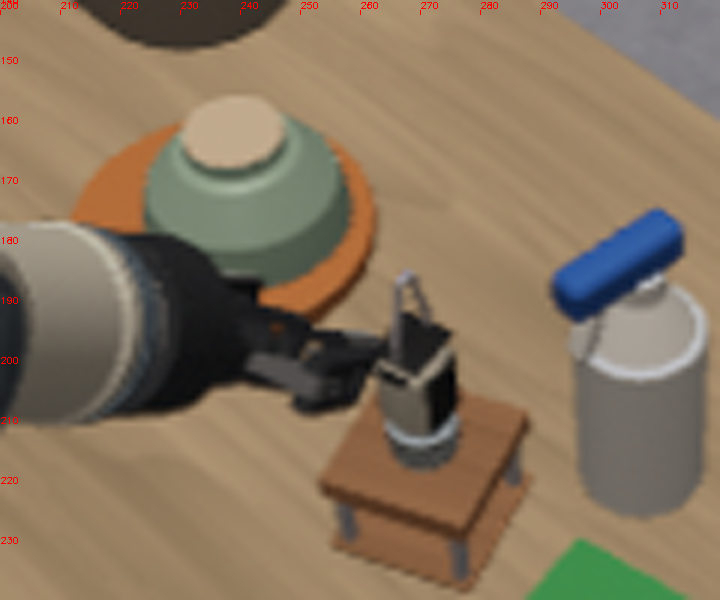

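View pics/t1c.png

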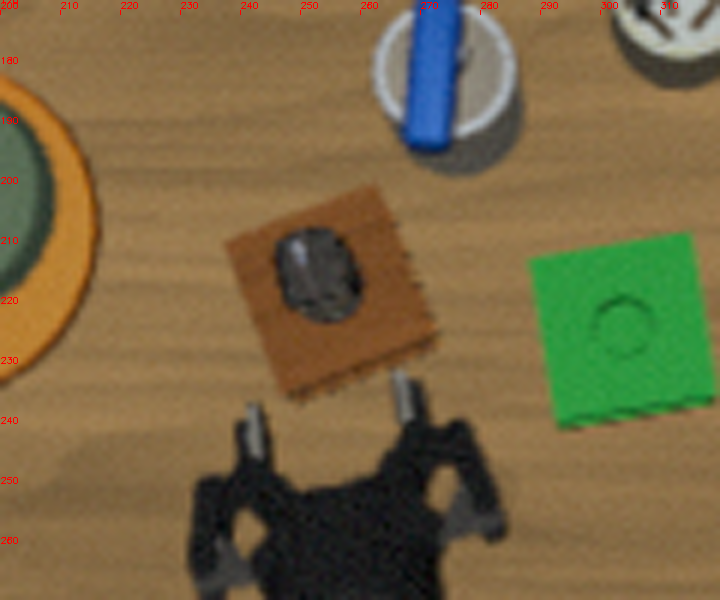

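The side view shows the hand tilted 45° behind the grinder, with the bail at (267,188). The top view shows the jaws straddling the grinder's line at (240,238) and (265,233). I'll go down to the pre-grasp pose next.

```bash
python3 -m inch '{"slide":[[1.5,0.5,-15],[1.5,0.5,-15],[1.5,0.3,-16],[0,0,-15],[0,0,0],[0,0,0]],"dr":[[0,-0.1,0.15],[0,0,0],[0,0,0],[0,0,0],[0,0,0],[0,0,0]],"claw":[0.3,0.3,0.3,0.3,0.3,0.3]}'
python3 - <<'E'
from h import *
a=R_des(45,13.5).as_matrix()[:,0]; G=np.array([.6165,.2085,.105])
delta(G+.008*a-.11*a,45,13.5)
cv2.imwrite('pics/s2.png',camera('side')[:,:,::-1]);crop('pics/s2.png',200,140,120,100,6,'pics/s2c.png')
cv2.imwrite('pics/t2.png',camera('top')[:,:,::-1]);crop('pics/t2.png',200,170,120,100,6,'pics/t2c.png')
E
```

```text
time_s: 2.2
position: [0.545, 0.1947, 0.1772]
orientation: [0.917, -0.046, 0.38, 0.111]
ft_force: [0.3, -0.2, 1.0]
gripper_width: 0.0598
t 2.2 pos [0.545  0.1947 0.1772] w 0.0598 F [ 0.34 -0.23  1.02]
slide mm [ 1.4 -3.  -0. ] dr [-0.02 -0.02 -0.34]
tilt 45.02 yaw 13.84 yz 0.0 j [ 0.31 -0.64  2.11 -0.07  0.88 -1.48]
```

View pics/s2c.png

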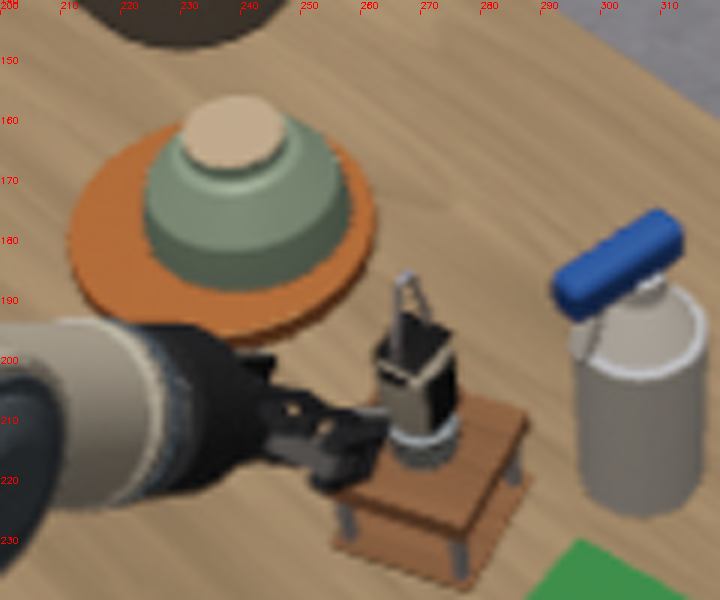

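View pics/t2c.png

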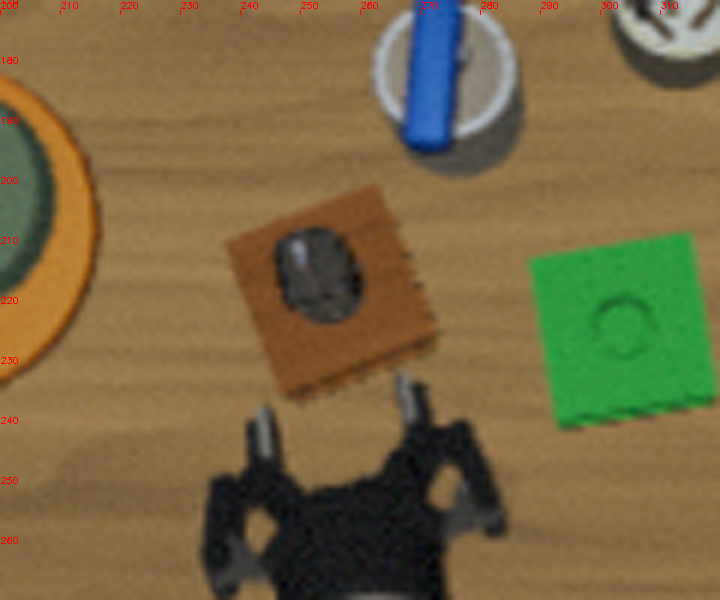

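```bash
for i in 1 2 3; do python3 -m inch '{"slide":[[0,0,0]],"dr":[[0,0,0]],"claw":[0.3]}'; done
python3 - <<'E'
from h import *
s,R=pose(); print(s['position'], s['joints'])
print('finger tips predicted', [proj('top',s['position']+R.as_matrix()@[.008,sg*.03,0]) for sg in(1,-1)],[proj('side',s['position']+R.as_matrix()@[.008,sg*.03,0]) for sg in(1,-1)])
E
```

```text
time_s: 2.38
position: [0.5463, 0.1941, 0.1804]
orientation: [0.918, -0.045, 0.378, 0.111]
ft_force: [-0.2, -0.0, 0.3]
gripper_width: 0.0596
time_s: 2.47
position: [0.5463, 0.1938, 0.18]
orientation: [0.918, -0.045, 0.378, 0.111]
ft_force: [-0.2, -0.8, 0.2]
gripper_width: 0.0599
time_s: 2.55
position: [0.5462, 0.1936, 0.1795]
orientation: [0.918, -0.045, 0.379, 0.11]
ft_force: [-0.3, 0.4, 0.7]
gripper_width: 0.06
[0.54621329 0.19356249 0.17946021] [ 0.31069936 -0.63620869  2.11102045 -0.06512849  0.88053396 -1.47852469]
finger tips predicted [array([[244.94171003, 237.77840863]]), array([[265.55671937, 233.01494888]])] [array([[246.11232092, 201.88132853]]), array([[262.89728505, 210.11079298]])]
```

```bash
python3 -m inch '{"slide":[[7.6,1.4,-7.9],[7.6,1.4,-7.9],[7.6,1.6,-7.9],[7.6,1.6,-7.9],[7.6,1.6,-7.9],[7.6,1.6,-7.9],[7.6,1.7,-7.9],[7.6,1.7,-7.9],[0,0,0],[0,0,0],[0,0,0]],"dr":[[0,0,0],[0,0,0],[0,0,0],[0,0,0],[0,0,0],[0,0,0],[0,0,0],[0,0,0],[0,0,0],[0,0,0],[0,0,0]],"claw":[0.3,0.3,0.3,0.3,0.3,0.3,0.3,0.3,0.3,0.3,0.3]}'
python3 - <<'E'
from h import *
a=R_des(45,13.5).as_matrix()[:,0]; G=np.array([.6165,.2085,.105])
delta(G+.008*a,45,13.5)
cv2.imwrite('pics/s3.png',camera('side')[:,:,::-1]);crop('pics/s3.png',210,160,100,80,7,'pics/s3c.png')
cv2.imwrite('pics/t3.png',camera('top')[:,:,::-1]);crop('pics/t3.png',215,185,80,70,8,'pics/t3c.png')
E
```

```text
time_s: 3.47
position: [0.6068, 0.206, 0.1158]
orientation: [0.918, -0.045, 0.379, 0.11]
ft_force: [0.2, -0.1, -0.3]
gripper_width: 0.0597
t 3.4667 pos [0.6068 0.206  0.1158] w 0.0597 F [ 0.22 -0.12 -0.33]
slide mm [ 15.2   3.9 -16.4] dr [-0.06  0.12 -0.2 ]
tilt 44.87 yaw 13.7 yz 0.001 j [ 0.29 -0.39  2.06 -0.06  0.69 -1.48]
```

View pics/s3c.png

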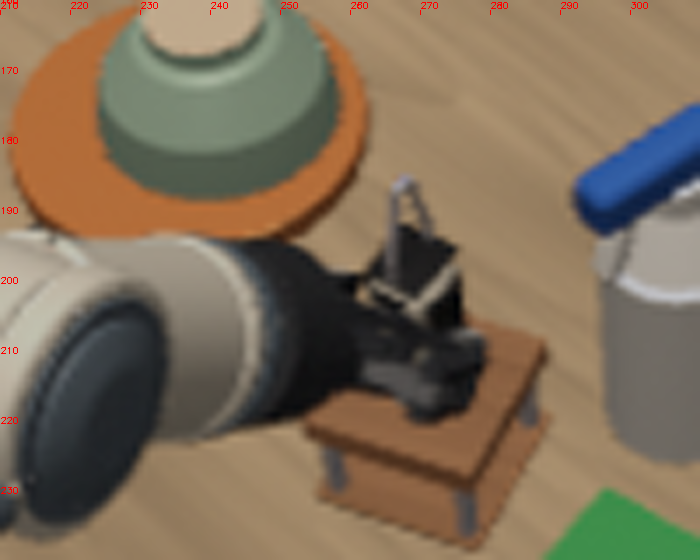

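View pics/t3c.png

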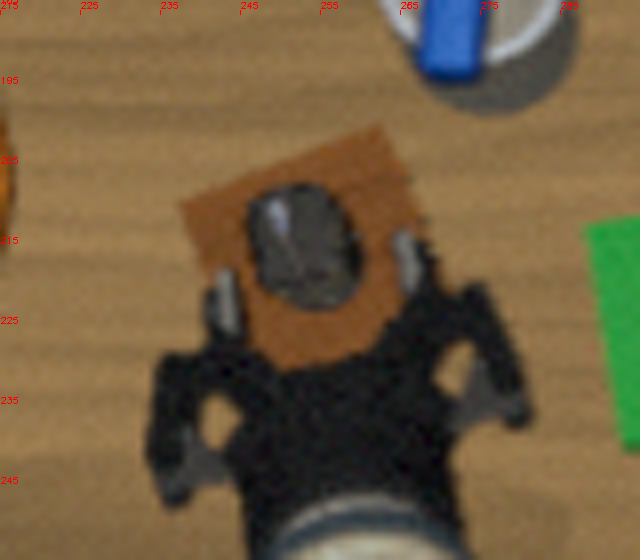

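```bash
python3 -m inch '{"slide":[[5,1.3,-5.4],[5,1.3,-5.5],[5.2,1.3,-5.5],[0,0,0],[0,0,0],[0,0,0],[0,0,0],[0,0,0],[0,0,0],[0,0,0],[0,0,0],[0,0,0]],"dr":[[0,0,0],[0,0,0],[0,0,-0.2],[0,0,0],[0,0,0],[0,0,0],[0,0,0],[0,0,0],[0,0,0],[0,0,0],[0,0,0],[0,0,0]],"claw":[0.3,0.3,0.3,0.3,0.35,0.4,0.45,0.5,0.55,0.6,0.7,0.7]}' 60
python3 - <<'E'
from h import *
a=R_des(45,13.5).as_matrix()[:,0]; G=np.array([.6165,.2085,.105])
delta(G+.008*a,45,13.5)
cv2.imwrite('pics/s4.png',camera('side')[:,:,::-1]);crop('pics/s4.png',210,160,100,80,7,'pics/s4c.png')
E
```

```text
time_s: 4.57
position: [0.6222, 0.2106, 0.0999]
orientation: [0.918, -0.044, 0.378, 0.109]
ft_force: [-3.6, 3.9, 3.3]
gripper_width: 0.0352
t 4.5667 pos [0.6222 0.2106 0.0999] w 0.0352 F [-3.61  3.92  3.34]
slide mm [-0.2 -0.8 -0.6] dr [-0.12  0.18 -0.04]
tilt 44.8 yaw 13.54 yz 0.001 j [ 0.3  -0.32  2.04 -0.07  0.64 -1.47]
```

View pics/s4c.png

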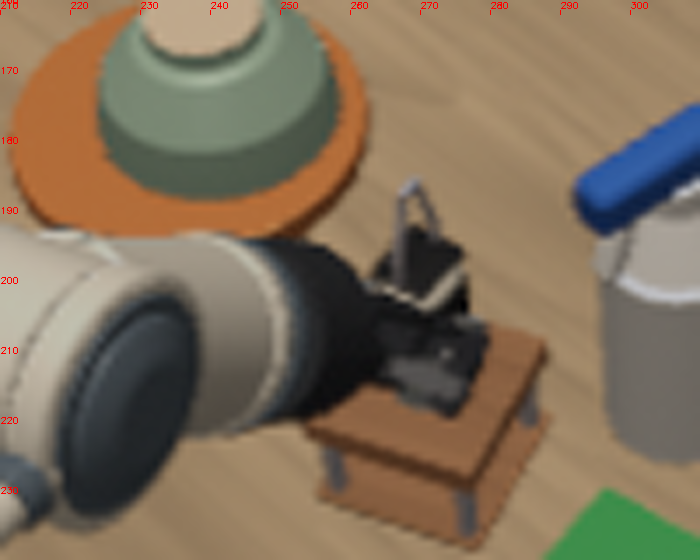

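```bash
python3 -m inch '{"slide":[[0,0,4],[0,0,6],[0,0,8],[0,0,10],[0,0,10],[0,0,10],[0,0,10],[0,0,10],[0,0,10],[0,0,12],[0,0,15],[0,0,15],[0,0,15],[0,0,15],[0,0,15],[0,0,15],[0,0,10],[0,0,5],[0,0,0],[0,0,0]],"dr":[[0,0,0],[0,0,0],[0,0,0],[0,0,0],[0,0,0],[0,0,0],[0,0,0],[0,0,0],[0,0,0],[0,0,0],[0,0,0],[0,0,0],[0,0,0],[0,0,0],[0,0,0],[0,0,0],[0,0,0],[0,0,0],[0,0,0],[0,0,0]],"claw":[0.7,0.7,0.7,0.7,0.7,0.7,0.7,0.7,0.7,0.7,0.7,0.7,0.7,0.7,0.7,0.7,0.7,0.7,0.7,0.7]}'
python3 - <<'E'
from h import *
a=R_des(45,13.5).as_matrix()[:,0]; G=np.array([.6165,.2085,.295])
delta(G+.008*a,45,13.5)
cv2.imwrite('pics/s5.png',camera('side')[:,:,::-1]);crop('pics/s5.png',210,120,100,100,6,'pics/s5c.png')
cv2.imwrite('pics/t5.png',camera('top')[:,:,::-1]);crop('pics/t5.png',205,165,90,80,7,'pics/t5c.png')
E
```

```text
time_s: 6.28
position: [0.6218, 0.2098, 0.2932]
orientation: [0.918, -0.045, 0.38, 0.109]
ft_force: [-0.4, -0.5, -8.3]
gripper_width: 0.0353
t 6.2833 pos [0.6218 0.2098 0.2932] w 0.0353 F [-0.41 -0.53 -8.34]
slide mm [ 0.2  0.  -3.8] dr [-0.03  0.04 -0.  ]
tilt 44.96 yaw 13.5 yz 0.0 j [ 0.29 -0.4   1.75 -0.05  1.01 -1.5 ]
```

View pics/s5c.png

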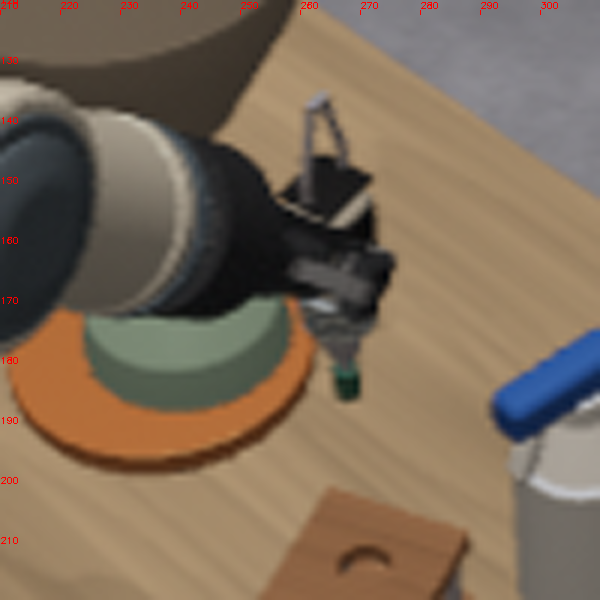

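View pics/t5c.png

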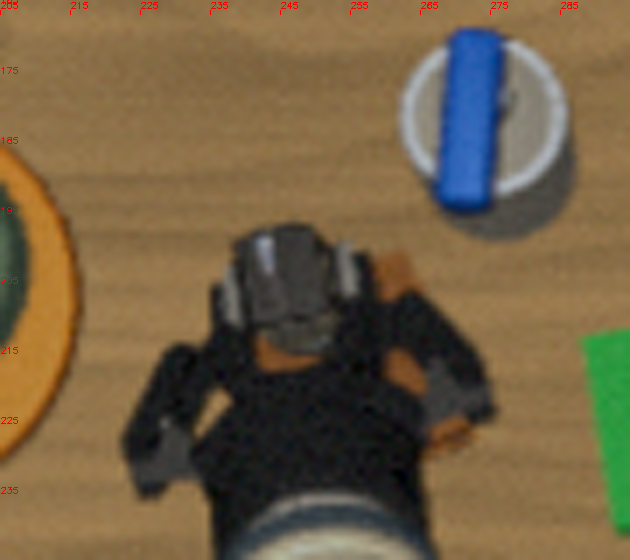

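Run:
```python
from h import *
s,R=pose(); M=R.as_matrix()
b,e=tri((262,136.7),(242,199.5)); print('bail outer',b,e)
T=s['position']; print('in tool',M.T@(b-T))
# jaw plane constraint: y_tool offset 0 -> intersect side rays with plane through TCP normal y_tool
y=M[:,1]
def pl(uv):
    o,v=ray('side',uv); return o+v*(((T-o)@y)/(v@y))
bp=pl((262.4,136.7)); npt=pl((267.7,185.8)); print('plane: bail',bp,'nose',npt,np.linalg.norm(bp-npt))
ax=bp-npt; xg=np.array([np.cos(np.radians(13.5)),np.sin(np.radians(13.5)),0]); print('tilt of axis toward +xg deg',np.degrees(np.arctan2(ax@xg,ax[2])))
# expected if upright with G=TCP-8a
a=M[:,0]; G=T-.008*a; 
for nm,P in(('bail',G+[0,0,.007+.086]),('nose',G+[0,0,.007-.105])): print(nm,P,proj('side',P),proj('top',P))
```

```text
bail outer [0.61985776 0.20875931 0.38758464] 0.002393091764321023
in tool [-0.06932321 -0.00051449  0.06642207]
plane: bail [0.6200836  0.20934289 0.38680283] nose [0.61812952 0.20893409 0.19781006] 0.1890033069831798
tilt of axis toward +xg deg 0.6049486814161937
bail [0.61611404 0.20841843 0.39025989] [[261.35452524 136.57457057]] [[241.6827199  201.25303873]]
nose [0.61611404 0.20841843 0.19925989] [[267.2640456  185.92518307]] [[250.08599441 211.64275407]]
```

The side view shows the grinder out of the stand and upright: bail at (262,136), nose at (267.5,186), tilt about 0.6°. The top view shows it centred between the pads. Next I'll carry it to the hook's outer side.

```bash
python3 -m inch '{"slide":[[0,-8,0],[0,-16,0],[0,-16,0],[0,-16,0],[0,-16,0],[0,-16,0],[0,-16,0],[0,-16,0],[0,-16,0],[0,-16,0],[9,-16,-3],[10,-16,-3],[10,-16,-3],[10,-14,-2],[8,-8,-2],[0,0,0],[0,0,0],[0,0,0],[0,0,0],[0,0,0]],"dr":[[0,0,-2],[0,0,-2.7],[0,0,-2.7],[0,0,-2.7],[0,0,-2.7],[0,0,-2.7],[0,0,-2.7],[0,0,-2.7],[0,0,-2.7],[0,0,-2.7],[0,0,-1],[0,0,0],[0,0,0],[0,0,0],[0,0,0],[0,0,0],[0,0,0],[0,0,0],[0,0,0],[0,0,0]],"claw":[0.7,0.7,0.7,0.7,0.7,0.7,0.7,0.7,0.7,0.7,0.7,0.7,0.7,0.7,0.7,0.7,0.7,0.7,0.7,0.7]}'
python3 - <<'E'
from h import *
delta([.6691,-.0124,.2802],45,-13.1)
cv2.imwrite('pics/s6.png',camera('side')[:,:,::-1]);crop('pics/s6.png',300,130,100,100,6,'pics/s6c.png')
cv2.imwrite('pics/t6.png',camera('top')[:,:,::-1]);crop('pics/t6.png',300,155,100,80,7,'pics/t6c.png')
E
```

```text
time_s: 8.05
position: [0.6688, -0.0113, 0.281]
orientation: [0.918, 0.046, 0.379, -0.11]
ft_force: [-0.2, 0.3, -6.9]
gripper_width: 0.0352
t 8.05 pos [ 0.6688 -0.0113  0.281 ] w 0.0352 F [-0.17  0.26 -6.89]
slide mm [ 0.3 -1.1 -0.8] dr [-0.02  0.13  0.63]
tilt 44.88 yaw -13.73 yz 0.001 j [ 0.02 -0.35  1.73 -0.22  1.   -1.26]
```

View pics/s6c.png

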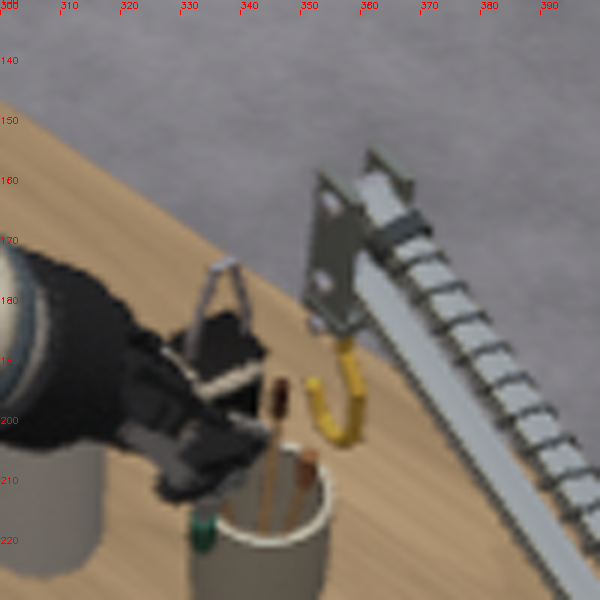

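View pics/t6c.png

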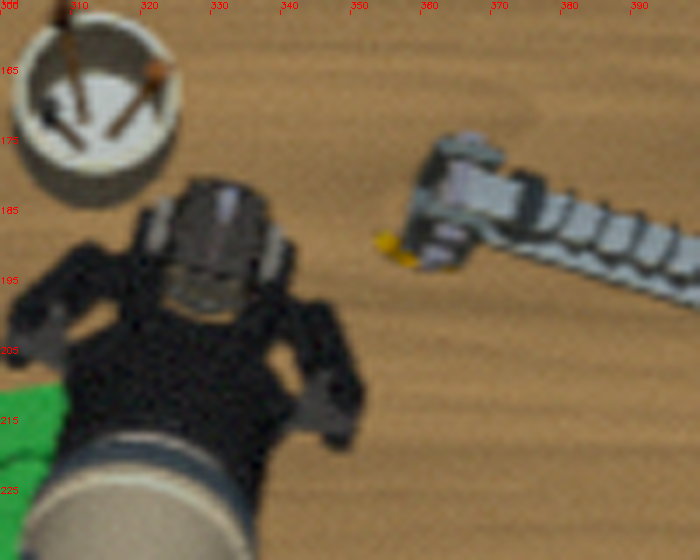

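Run:
```python
from h import *
s,R=pose();T=s['position']
u=np.array([np.sin(.2288),np.cos(.2288),0]); x=np.array([u[1],-u[0],0])
for bt in [(332.3,183.5),(332.3,184.5)]:
    b,e=tri((337,174),bt); print('bail outer',b,e,'rel TCP x,u,z',(b-T)@x,(b-T)@u,b[2]-T[2])
for ht in [(353.8,189),(353.8,190)]:
  h,e=tri((351.7,194),ht); print('hook pt',h,e,'rel bail x,u,z',(h-b)@x,(h-b)@u,h[2]-b[2])
nom=np.array([.5942,-.3262,.36])+.2626*u; print('nominal',nom,(nom-T)@x,(nom-T)@u, 'proj',proj('side',nom),proj('top',nom))
P=T+np.array([0,0,.097])-.0018*x; print('pred bail',proj('side',P),proj('top',P))
seat=np.array([.5942,-.3262,.344])+.2486*u; print('seat underside',proj('side',seat-[0,0,.007]))
```

```text
bail outer [ 0.66445132 -0.01262488  0.3769351 ] 0.0009197182885683398 rel TCP x,u,z -0.00403725813436493 -0.00217568065328718 0.09585579041798453
bail outer [ 0.6623454  -0.01315347  0.37865204] 0.0009598288044699684 rel TCP x,u,z -0.005968407828708764 -0.003168136620957653 0.09757272781869525
hook pt [ 0.65563559 -0.06835426  0.35532848] 0.0004867830692432374 rel bail x,u,z 0.0059850828874339415 -0.0552840594297209 -0.0233235616858275
hook pt [ 0.65345865 -0.06879662  0.35724275] 0.0023638775709014085 rel bail x,u,z 0.003965211666146397 -0.056208645329785145 -0.02140928851840751
nominal [ 0.65376003 -0.07044355  0.36      ] -0.0013361339273382994 -0.06091243361903784 proj [[351.91040366 193.62719348]] [[354.8691813  189.34526975]]
pred bail [[337.45509324 172.73059405]] [[331.55349465 182.48632818]]
seat underside [[354.59075412 203.62747708]]
```

```bash
python3 -m inch '{"slide":[[-1,-7,1],[-1,-7,1],[-1,-7,1],[-1,-7,0.5],[-1,-7,0],[0,0,0],[0,0,0],[0,0,0],[0,0,0],[0,0,0],[0,0,0]],"dr":[[0,0,0.3],[0,0,0.3],[0,0,0],[0,0,0],[0,0,0],[0,0,0],[0,0,0],[0,0,0],[0,0,0],[0,0,0],[0,0,0]],"claw":[0.7,0.7,0.7,0.7,0.7,0.7,0.7,0.7,0.7,0.7,0.7]}'
python3 - <<'E'
from h import *
delta([.6691,-.0124,.2802],45,-13.1)
cv2.imwrite('pics/s7.png',np.mean([camera('side').astype(float) for _ in range(6)],0)[:,:,::-1]);crop('pics/s7.png',325,160,60,50,12,'pics/s7c.png')
cv2.imwrite('pics/t7.png',np.mean([camera('top').astype(float) for _ in range(6)],0)[:,:,::-1]);crop('pics/t7.png',325,165,60,45,12,'pics/t7c.png')
E
```

```text
time_s: 9.07
position: [0.664, -0.0468, 0.2841]
orientation: [0.918, 0.044, 0.379, -0.106]
ft_force: [-0.6, 0.4, -7.1]
gripper_width: 0.0356
t 9.0667 pos [ 0.664  -0.0468  0.2841] w 0.0356 F [-0.58  0.4  -7.09]
slide mm [ 5.1 34.4 -3.9] dr [-0.01  0.09  0.07]
tilt 44.91 yaw -13.17 yz 0.0 j [-0.06 -0.37  1.74 -0.14  0.99 -1.37][ WARN:0@8.141] global loadsave.cpp:1063 imwrite_ Unsupported depth image for selected encoder is fallbacked to CV_8U.
```

View pics/s7c.png

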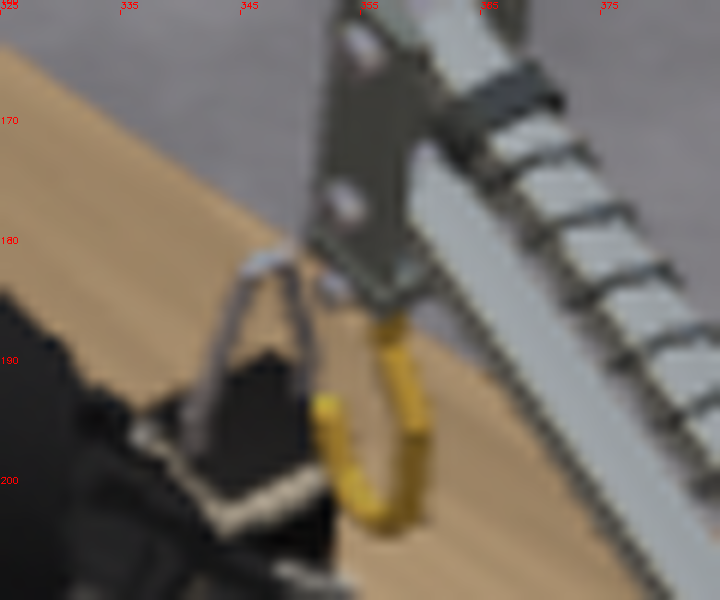

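View pics/t7c.png

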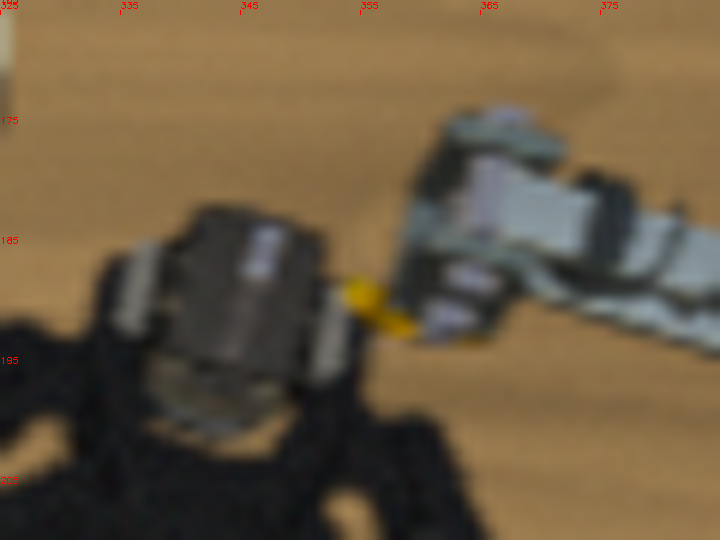

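Run:
```python
from h import *
s,R=pose();T=s['position']
u=np.array([np.sin(.2288),np.cos(.2288),0]); x=np.array([u[1],-u[0],0])
b,e=tri((346.7,181.0),(346.5,185.4)); h,e2=tri((351.7,193.0),(354.6,188.9))
print(b,e,h,e2,'bail-TCP',(b-T)@x,(b-T)@u,b[2]-T[2],'hook-bail',(h-b)@x,(h-b)@u,h[2]-b[2])
print('TCP-> nominal hook', (np.array([.5942,-.3262,.36])+.2626*u-T)@x)
# use known heights
bz=atz('side',(346.7,181.0),T[2]+.096); hz=atz('side',(351.7,193.0),.360); print('side z-known hook-bail',(hz-bz)@x,(hz-bz)@u)
bz=atz('top',(346.5,185.4),T[2]+.096); hz=atz('top',(354.6,188.9),.360); print('top z-known',(hz-bz)@x,(hz-bz)@u)
```

```text
[ 0.65917395 -0.047513    0.38260179] 0.0004791163388566415 [ 0.65447234 -0.06947254  0.36098369] 0.0006174093451095024 bail-TCP -0.004604650899505063 -0.001490420072141413 0.098452797934033 hook-bail 0.00040153277345842677 -0.022453629156950084 -0.021618101249356925
TCP-> nominal hook -0.004676626063931984
side z-known hook-bail -0.0005628769767339477 -0.023522385051098067
top z-known 0.00016685480532372738 -0.022455894518029727
```

The side view shows the bail top at (346.7,181) just outside the hook point at (351.7,193). The lateral error is under 1 mm and the point sits about 16 mm below the bail's underside. Moving inwards.

```bash
python3 -m inch '{"slide":[[-0.68,-2.92,0],[-0.68,-2.92,0],[-0.68,-2.92,0],[-0.68,-2.92,0],[-0.68,-2.92,0],[-0.68,-2.92,0],[-0.68,-2.92,0],[-0.68,-2.92,0],[0,0,0],[0,0,0]],"dr":[[0,0,0],[0,0,0],[0,0,0],[0,0,0],[0,0,0],[0,0,0],[0,0,0],[0,0,0],[0,0,0],[0,0,0]],"claw":[0.7,0.7,0.7,0.7,0.7,0.7,0.7,0.7,0.7,0.7]}'
python3 -m inch '{"slide":[[-0.68,-2.92,0],[-0.68,-2.92,0],[-0.68,-2.92,0],[-0.68,-2.92,0],[0,0,0],[0,0,0],[0,0,0],[0,0,0]],"dr":[[0,0,0],[0,0,0],[0,0,0],[0,0,0],[0,0,0],[0,0,0],[0,0,0],[0,0,0]],"claw":[0.7,0.7,0.7,0.7,0.7,0.7,0.7,0.7]}'
python3 - <<'E'
from h import *
delta([.6691,-.0124,.2802],45,-13.1)
cv2.imwrite('pics/s8.png',camera('side')[:,:,::-1]);crop('pics/s8.png',325,150,60,60,10,'pics/s8c.png')
cv2.imwrite('pics/t8.png',camera('top')[:,:,::-1]);crop('pics/t8.png',325,165,60,50,10,'pics/t8c.png')
E
```

```text
time_s: 10.5
position: [0.6585, -0.0708, 0.2842]
orientation: [0.918, 0.044, 0.379, -0.106]
ft_force: [-0.3, 0.9, -6.7]
gripper_width: 0.0356
time_s: 11.17
position: [0.6559, -0.0821, 0.2842]
orientation: [0.918, 0.044, 0.379, -0.106]
ft_force: [-0.4, 0.2, -7.0]
gripper_width: 0.0354
t 11.1667 pos [ 0.6559 -0.0821  0.2842] w 0.0354 F [-0.42  0.16 -6.99]
slide mm [13.2 69.7 -4. ] dr [-0.01  0.1   0.09]
tilt 44.9 yaw -13.19 yz 0.001 j [-0.15 -0.39  1.76 -0.07  0.99 -1.47]
```

View pics/s8c.png

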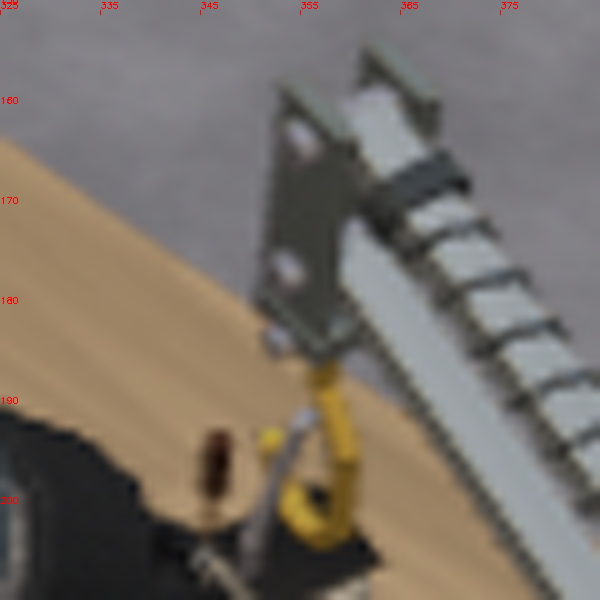

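View pics/t8c.png

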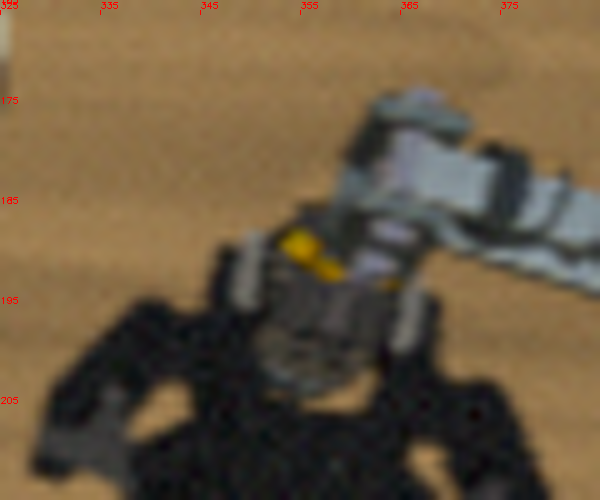

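The side view shows the hook inside the bail's opening, its point at (351,194) on the near side of the leg. Now I'll lower towards the seat and weigh the load on the way.

```bash
python3 - <<'E'
from h import *
F=[]
for i in range(16): camera('side'); F.append(read_state()['ft_force'])
F=np.array(F); print(F.mean(0),F.std(0)/4)
E
python3 -m inch '{"slide":[[0,-0.5,-4],[0,-0.5,-4],[0,0,-4],[0,0,-4],[0,0,-4],[0,0,-4],[0,0,-4],[0,0,0],[0,0,0],[0,0,0]],"dr":[[0,0,0],[0,0,0],[0,0,0],[0,0,0],[0,0,0],[0,0,0],[0,0,0],[0,0,0],[0,0,0],[0,0,0]],"claw":[0.7,0.7,0.7,0.7,0.7,0.7,0.7,0.7,0.7,0.7]}'
python3 - <<'E'
from h import *
delta([.6691,-.0124,.2802],45,-13.1)
F=[]
for i in range(6): im=camera('side'); F.append(read_state()['ft_force'])
F=np.array(F); print(F.mean(0),F.std(0)/6**.5)
crop(im,325,150,60,60,10,'pics/s9c.png')
E
```

```text
[ 0.0584176  -0.07820168 -7.01161146] [0.09772218 0.12060909 0.141621  ]
time_s: 12.9
position: [0.6559, -0.0832, 0.2565]
orientation: [0.918, 0.044, 0.379, -0.106]
ft_force: [-0.1, 0.4, -6.4]
gripper_width: 0.0357
t 12.9 pos [ 0.6559 -0.0832  0.2565] w 0.0357 F [-0.11  0.39 -6.42]
slide mm [13.2 70.8 23.7] dr [0.   0.13 0.09]
tilt 44.88 yaw -13.19 yz 0.0 j [-0.15 -0.39  1.81 -0.07  0.94 -1.47]
[-0.24668972  0.10671418 -7.2202018 ] [0.21185747 0.31300635 0.24732277]
```

View pics/s9c.png

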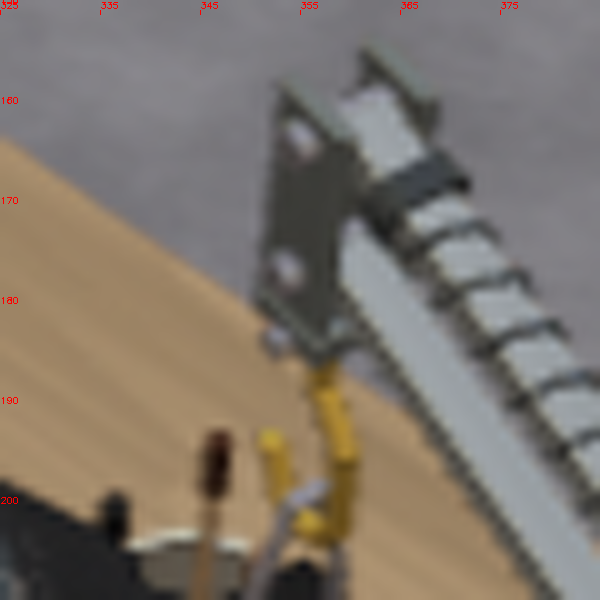

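The bail top, at (356,199), is inside the hook just above the seat. Easing on to contact.

```bash
for i in 1 2 3; do python3 -m inch '{"slide":[[0,0,-1],[0,0,-1],[0,0,-1],[0,0,0],[0,0,0]],"dr":[[0,0,0],[0,0,0],[0,0,0],[0,0,0],[0,0,0]],"claw":[0.7,0.7,0.7,0.7,0.7]}' | grep -E 'pos|ft|time'
python3 - <<'E'
from h import *
F=[]
for i in range(4): im=camera('side'); F.append(read_state()['ft_force'])
F=np.array(F); print(F.mean(0))
E
done
```

```text
time_s: 13.62
position: [0.6558, -0.0831, 0.2529]
ft_force: [-0.7, 0.6, -8.4]
[ 0.14754267  0.47786776 -7.3271485 ]
time_s: 14.23
position: [0.6561, -0.0832, 0.2511]
ft_force: [0.4, 0.3, -4.2]
[ 0.84080459 -0.11148875 -4.36150864]
time_s: 14.85
position: [0.6558, -0.0831, 0.2468]
ft_force: [0.1, 0.1, -4.6]
[-0.18064511  0.10852896 -3.86787037]
```

```bash
python3 -m inch '{"slide":[[0.14,0.6,-1],[0.14,0.6,-2],[0.14,0.6,-2],[0.14,0.6,-2],[0.13,0.55,-2],[0.13,0.55,-2],[0.13,0.55,-2],[0.13,0.5,-2],[0.12,0.5,-2],[0.11,0.5,-2],[0.11,0.5,-2],[0.11,0.45,-2],[0.1,0.45,-2],[0,0,0],[0,0,0]],"dr":[[0,0,0],[0,0,0],[0,0,0],[0,0,0],[0,0,0],[0,0,0],[0,0,0],[0,0,0],[0,0,0],[0,0,0],[0,0,0],[0,0,0],[0,0,0],[0,0,0],[0,0,0]],"claw":[0.7,0.7,0.7,0.7,0.7,0.7,0.7,0.7,0.7,0.7,0.7,0.7,0.7,0.7,0.7]}'
python3 - <<'E'
from h import *
delta([.6691,-.0124,.2802],45,-13.1)
F=[]
for i in range(8): im=camera('side'); F.append(read_state()['ft_force'])
F=np.array(F); print(F.mean(0))
crop(im,325,150,60,60,10,'pics/s10c.png')
crop(camera('top'),325,165,60,50,10,'pics/t10c.png')
E
```

```text
time_s: 16.3
position: [0.6574, -0.0762, 0.2219]
orientation: [0.918, 0.044, 0.38, -0.106]
ft_force: [-0.1, 0.2, -3.2]
gripper_width: 0.0356
t 16.3 pos [ 0.6574 -0.0762  0.2219] w 0.0356 F [-0.08  0.23 -3.23]
slide mm [11.7 63.8 58.3] dr [-0.01  0.08  0.09]
tilt 44.92 yaw -13.19 yz 0.0 j [-0.13 -0.38  1.86 -0.09  0.88 -1.44]
[-0.39919313  0.01197152 -3.39754322]
```

View pics/s10c.png

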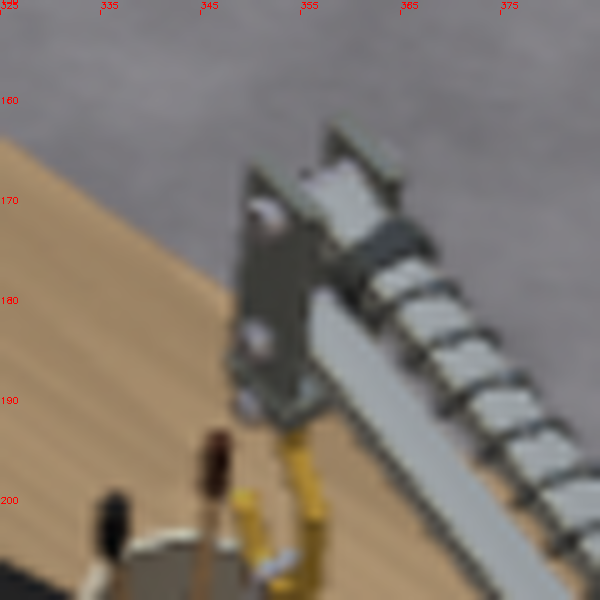

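View pics/t10c.png

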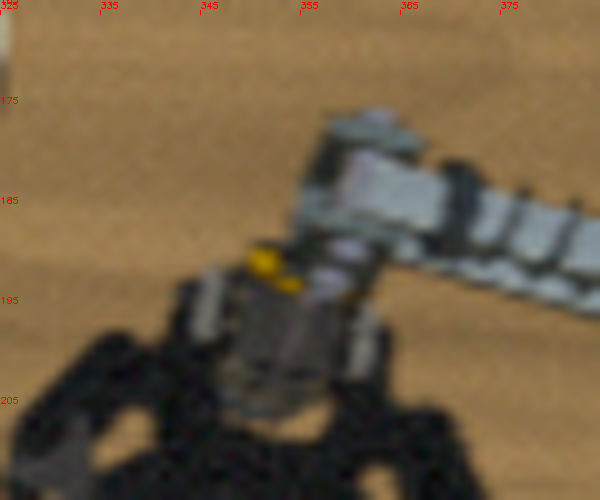

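```bash
python3 -m inch '{"slide":[[0.09,0.38,-1],[0.09,0.37,-2],[0.08,0.35,-2],[0.07,0.32,-2],[0.07,0.3,-2],[0.06,0.27,-2],[0.06,0.25,-2],[0.05,0.22,-2],[0.05,0.2,-2],[0.04,0.17,-2],[0.03,0.15,-2],[0.03,0.12,-2],[0.02,0.1,-2],[0.02,0.08,-2],[0.02,0.07,-2],[0.01,0.05,-2],[0,0,0],[0,0,0]],"dr":[[0,0,0],[0,0,0],[0,0,0],[0,0,0],[0,0,0],[0,0,0],[0,0,0],[0,0,0],[0,0,0],[0,0,0],[0,0,0],[0,0,0],[0,0,0],[0,0,0],[0,0,0],[0,0,0],[0,0,0],[0,0,0]],"claw":[0.7,0.7,0.7,0.7,0.7,0.7,0.7,0.7,0.7,0.7,0.7,0.7,0.7,0.7,0.7,0.7,0.7,0.7]}'
python3 -m inch '{"slide":[[0,0,-1],[0,0,-2],[0,0,-2],[0,0,-2],[0,0,-2],[0,0,-2],[0,0,-2],[0,0,-2],[0,0,-2],[0,0,-2],[0,0,-2],[0,0,-2],[0,0,-2],[-0.02,-0.1,-2],[-0.02,-0.1,-2],[0,0,0],[0,0,0]],"dr":[[0,0,0],[0,0,0],[0,0,0],[0,0,0],[0,0,0],[0,0,0],[0,0,0],[0,0,0],[0,0,0],[0,0,0],[0,0,0],[0,0,0],[0,0,0],[0,0,0],[0,0,0],[0,0,0],[0,0,0]],"claw":[0.7,0.7,0.7,0.7,0.7,0.7,0.7,0.7,0.7,0.7,0.7,0.7,0.7,0.7,0.7,0.7,0.7]}'
python3 - <<'E'
from h import *
delta([.6691,-.0124,.2802],45,-13.1)
F=[]
for i in range(10): im=camera('side'); F.append(read_state()['ft_force'])
F=np.array(F); print(F.mean(0))
crop(im,310,160,75,75,8,'pics/s11c.png')
E
```

```text
time_s: 18.25
position: [0.6582, -0.0728, 0.1909]
orientation: [0.918, 0.044, 0.38, -0.106]
ft_force: [0.5, 0.4, -2.3]
gripper_width: 0.0351
time_s: 19.67
position: [0.6581, -0.073, 0.1619]
orientation: [0.918, 0.044, 0.38, -0.106]
ft_force: [0.0, -0.1, -1.8]
gripper_width: 0.0352
t 19.6667 pos [ 0.6581 -0.073   0.1619] w 0.0352 F [ 0.02 -0.12 -1.85]
slide mm [ 11.   60.6 118.3] dr [-0.01  0.08  0.09]
tilt 44.93 yaw -13.19 yz 0.0 j [-0.12 -0.35  1.95 -0.11  0.77 -1.42]
[-0.37698443  0.20296263 -1.23525059]
```

View pics/s11c.png

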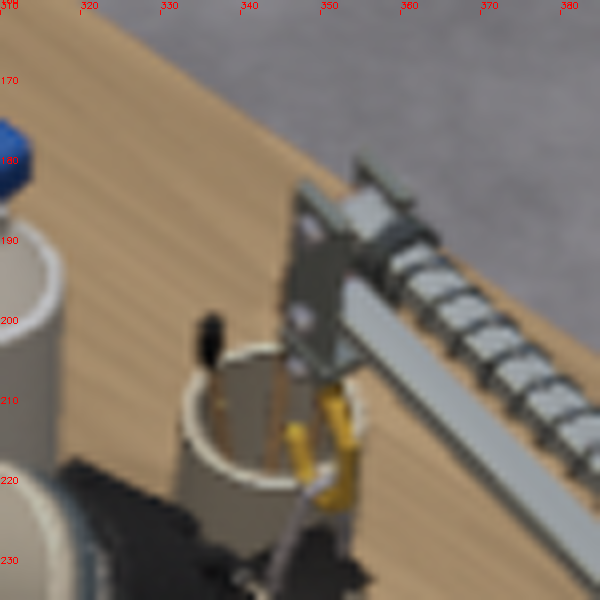

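```bash
python3 -m inch '{"slide":[[-0.01,-0.05,-1.5],[-0.01,-0.07,-1.5],[-0.02,-0.08,-1.5],[-0.02,-0.1,-1.5],[-0.03,-0.12,-1.5],[-0.03,-0.13,-1.5],[-0.03,-0.14,-1.5],[-0.03,-0.15,-1.5],[-0.04,-0.16,-1.5],[-0.04,-0.17,-1.5],[-0.04,-0.18,-1.5],[-0.04,-0.19,-1.5],[-0.05,-0.2,-1.5],[-0.05,-0.21,-1.5],[-0.05,-0.22,-1.5],[-0.05,-0.23,-1.5],[0,0,0],[0,0,0],[0,0,0]],"dr":[[0,0,0],[0,0,0],[0,0,0],[0,0,0],[0,0,0],[0,0,0],[0,0,0],[0,0,0],[0,0,0],[0,0,0],[0,0,0],[0,0,0],[0,0,0],[0,0,0],[0,0,0],[0,0,0],[0,0,0],[0,0,0],[0,0,0]],"claw":[0.7,0.7,0.7,0.7,0.7,0.7,0.7,0.7,0.7,0.7,0.7,0.7,0.7,0.7,0.7,0.7,0.7,0.7,0.7]}'
python3 - <<'E'
from h import *
delta([.6691,-.0124,.2802],45,-13.1)
F=[]
for i in range(30): im=camera('side'); F.append(read_state()['ft_force'])
F=np.array(F); print(F.mean(0),F.std(0)/30**.5)
E
```

```text
time_s: 21.75
position: [0.6577, -0.0754, 0.1382]
orientation: [0.918, 0.044, 0.379, -0.106]
ft_force: [-0.6, -0.5, 0.4]
gripper_width: 0.0351
t 21.75 pos [ 0.6577 -0.0754  0.1382] w 0.0351 F [-0.6  -0.5   0.37]
slide mm [ 11.4  63.  142. ] dr [-0.   0.1  0.1]
tilt 44.9 yaw -13.2 yz 0.0 j [-0.13 -0.34  1.98 -0.11  0.72 -1.42]
[-0.20610692  0.26303151 -0.46102913] [0.10144445 0.08581366 0.0935707 ]
```

```bash
python3 -m inch '{"slide":[[-0.03,-0.14,-1],[-0.03,-0.14,-1],[-0.03,-0.14,-1],[-0.03,-0.15,-1],[-0.03,-0.15,-1],[-0.03,-0.15,-1],[-0.03,-0.16,-1],[-0.03,-0.16,-1],[-0.03,-0.16,-1],[-0.04,-0.16,-1],[0,0,0],[0,0,0],[0,0,0]],"dr":[[0,0,0],[0,0,0],[0,0,0],[0,0,0],[0,0,0],[0,0,0],[0,0,0],[0,0,0],[0,0,0],[0,0,0],[0,0,0],[0,0,0],[0,0,0]],"claw":[0.7,0.7,0.7,0.7,0.7,0.7,0.7,0.7,0.7,0.7,0.7,0.7,0.7]}'
python3 - <<'E'
from h import *
F=[];P=[];Tq=[]
for i in range(80): im=camera('side'); s=read_state(); F.append(s['ft_force']);P.append(s['position']);Tq.append(s['wrist_torque'])
F=np.array(F); print(F.mean(0),F.std(0)/80**.5,np.mean(P,0),np.mean(Tq,0))
delta([.6691,-.0124,.2802],45,-13.1)
cv2.imwrite('pics/s12.png',im[:,:,::-1]);crop(im,310,170,75,75,8,'pics/s12c.png')
im=camera('top');cv2.imwrite('pics/t12.png',im[:,:,::-1]);crop(im,325,165,60,50,10,'pics/t12c.png')
E
```

```text
time_s: 24.33
position: [0.6574, -0.0769, 0.1282]
orientation: [0.918, 0.044, 0.379, -0.106]
ft_force: [-0.1, 0.6, -0.2]
gripper_width: 0.0351
[-0.07863368  0.15801986 -0.04601111] [0.0552917  0.05498882 0.0553606 ] [ 0.65736299 -0.07691151  0.12818486] [0.08210638 0.34168987 0.01455552]
t 28.3333 pos [ 0.6574 -0.0769  0.1282] w 0.0355 F [-0.14  0.68  0.68]
slide mm [ 11.7  64.5 152. ] dr [-0.01  0.1   0.1 ]
tilt 44.9 yaw -13.2 yz 0.0 j [-0.13 -0.33  1.99 -0.11  0.7  -1.42]
```

View pics/s12c.png

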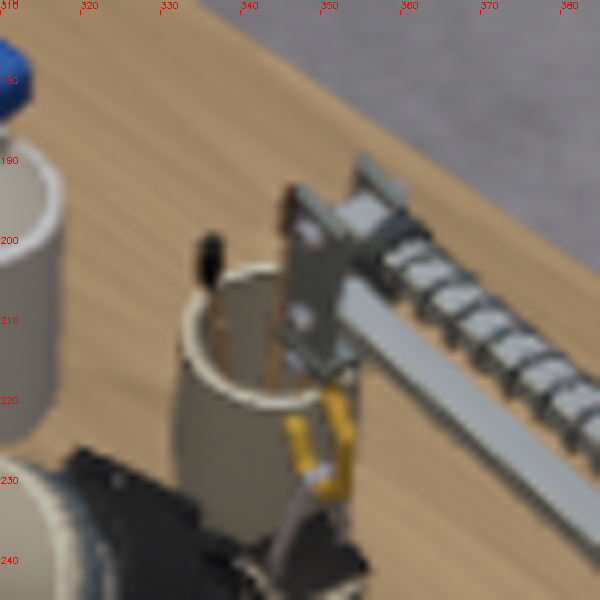

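View pics/t12c.png

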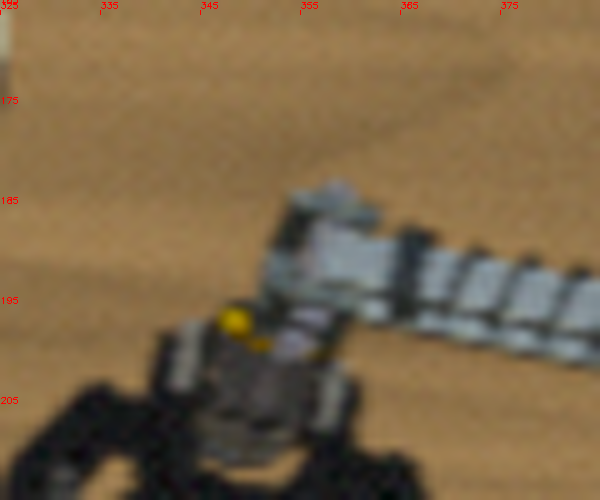

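```bash
python3 -m inch '{"slide":[[0.1,0.5,-0.5],[0.1,0.5,-0.5],[0,0,0],[0,0,0],[0,0,0],[0,0,0],[0,0,0],[0,0,0]],"dr":[[0,0,0],[0,0,0],[0,0,0],[0,0,0],[0,0,0],[0,0,0],[0,0,0],[0,0,0]],"claw":[0.7,0.7,0.7,0.7,0.7,0.7,0.7,0.7]}' 20
python3 - <<'E'
from h import *
F=[]
for i in range(80): im=camera('side'); s=read_state(); F.append(s['ft_force'])
F=np.array(F); print(F.mean(0),F.std(0)/80**.5); delta([.6691,-.0124,.2802],45,-13.1)
cv2.imwrite('pics/s13.png',im[:,:,::-1])
E
```

```text
time_s: 29.05
position: [0.6576, -0.0759, 0.1272]
orientation: [0.918, 0.044, 0.379, -0.106]
ft_force: [0.3, 0.5, 0.5]
gripper_width: 0.0351
[-0.00016158 -0.02728072 -0.06729215] [0.05069583 0.05376251 0.05793442]
t 33.05 pos [ 0.6576 -0.0759  0.1272] w 0.0355 F [-0.16 -0.97 -0.53]
slide mm [ 11.5  63.5 153. ] dr [-0.   0.1  0.1]
tilt 44.9 yaw -13.2 yz 0.0 j [-0.13 -0.33  1.99 -0.11  0.7  -1.42]
```

Net force on the tool is now zero within error (z -0.06 ± 0.04 N, x and y about 0). I'll lower one more millimetre, then open slowly.

```bash
python3 -m inch '{"slide":[[0,0,-0.6],[0,0,-0.6],[0,0,0],[0,0,0],[0,0,0],[0,0,0],[0,0,0],[0,0,0],[0,0,0],[0,0,0],[0,0,0],[0,0,0],[0,0,0],[0,0,0],[0,0,0],[0,0,0],[0,0,0],[0,0,0],[0,0,0],[0,0,0]],"dr":[[0,0,0],[0,0,0],[0,0,0],[0,0,0],[0,0,0],[0,0,0],[0,0,0],[0,0,0],[0,0,0],[0,0,0],[0,0,0],[0,0,0],[0,0,0],[0,0,0],[0,0,0],[0,0,0],[0,0,0],[0,0,0],[0,0,0],[0,0,0]],"claw":[0.7,0.7,0.7,0.7,0.7,0.7,0.62,0.6,0.59,0.585,0.58,0.575,0.57,0.565,0.56,0.555,0.55,0.54,0.53,0.52]}' 20
python3 - <<'E'
from h import *
for i in range(4):
    im=camera('side'); s=read_state(); print(s['gripper_width'],s['ft_force'])
    cv2.imwrite(f'pics/s14_{i}.png',im[:,:,::-1])
a=cv2.imread('pics/s13.png');b=cv2.imread('pics/s14_3.png')
crop(np.hstack([a[160:260,300:380],b[160:260,300:380]])[:,:,::-1],0,0,160,100,5,'pics/s14c.png')
E
```

```text
time_s: 34.72
position: [0.6575, -0.0759, 0.1259]
orientation: [0.918, 0.044, 0.379, -0.106]
ft_force: [-0.2, 0.7, 1.2]
gripper_width: 0.0409
0.04104710159841842 [ 0.08174252 -0.10090298 -0.75584506]
0.040727927672108484 [-0.41001755 -1.08788543  0.21562863]
0.04101031433916233 [ 0.39102314 -0.36764314 -0.22198744]
0.04078854749833868 [ 0.556534    0.57201665 -0.34202404]
```

View pics/s14c.png

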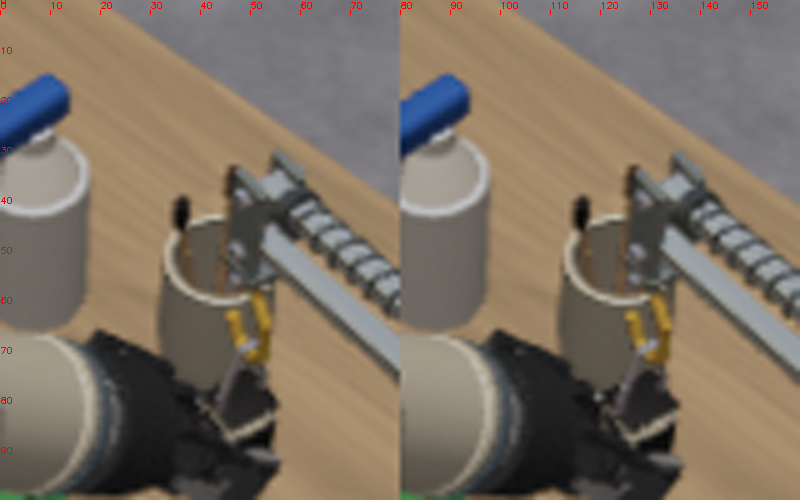

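The before and after views match: the arm head and hook, at about (350,220), stayed put as the jaws opened. I'll open fully and back out along the fingers.

```bash
python3 -m inch '{"slide":[[0,0,0],[0,0,0],[0,0,0],[0,0,0],[0,0,0],[0,0,0],[0,0,0],[0,0,0],[0,0,0],[0,0,0],[0,0,0],[0,0,0]],"dr":[[0,0,0],[0,0,0],[0,0,0],[0,0,0],[0,0,0],[0,0,0],[0,0,0],[0,0,0],[0,0,0],[0,0,0],[0,0,0],[0,0,0]],"claw":[0.5,0.47,0.44,0.41,0.38,0.35,0.32,0.3,0.28,0.26,0.25,0.25]}'
python3 - <<'E'
from h import *
crop(camera('side'),290,160,100,100,6,'pics/s15c.png');crop(camera('top'),315,175,60,50,10,'pics/t15c.png')
E
```

```text
time_s: 35.92
position: [0.6576, -0.0759, 0.126]
orientation: [0.918, 0.044, 0.379, -0.106]
ft_force: [-0.5, -0.3, 0.7]
gripper_width: 0.064
```

View pics/s15c.png

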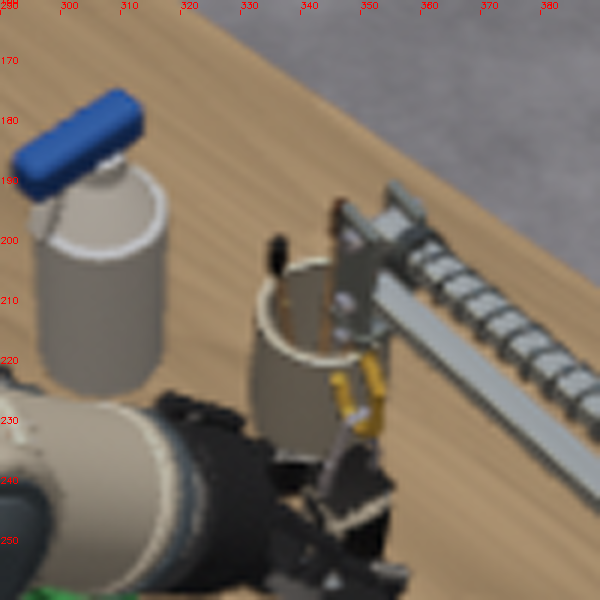

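View pics/t15c.png

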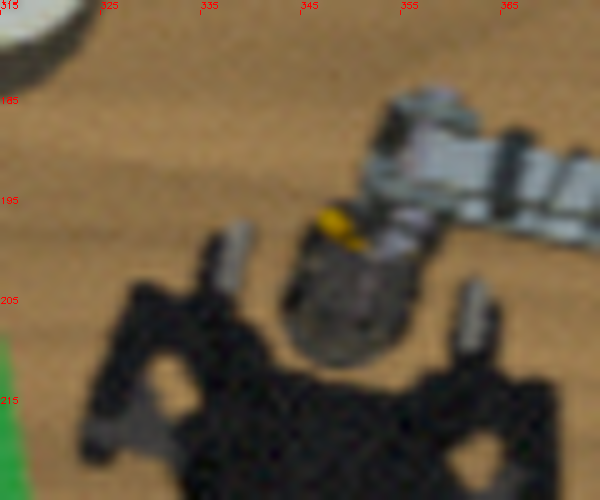

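Both fingers are clear of the grinder: in the top view the pads are at (338,200) and (362,205) with the grinder between them. Backing out.

```bash
python3 -m inch '{"slide":[[-3.44,0.81,3.54],[-3.44,0.81,3.54],[-5.5,1.3,5.66],[-5.5,1.3,5.66],[-5.5,1.3,5.66],[-6.9,1.6,7.1],[-6.9,1.6,7.1],[-6.9,1.6,7.1],[-6.9,1.6,7.1],[-6.9,1.6,7.1],[-6.9,1.6,7.1],[-6.9,1.6,7.1],[-6.9,1.6,7.1],[-6.9,1.6,7.1],[0,0,0],[0,0,0],[0,0,0],[0,0,0]],"dr":[[0,0,0],[0,0,0],[0,0,0],[0,0,0],[0,0,0],[0,0,0],[0,0,0],[0,0,0],[0,0,0],[0,0,0],[0,0,0],[0,0,0],[0,0,0],[0,0,0],[0,0,0],[0,0,0],[0,0,0],[0,0,0]],"claw":[0.25,0.25,0.25,0.25,0.25,0.25,0.25,0.25,0.25,0.25,0.25,0.25,0.25,0.25,0.25,0.25,0.25,0.25]}'
python3 - <<'E'
from h import *
a=camera('side')
for i in range(20): b=camera('side')
crop(np.hstack([a[160:280,300:380],b[160:280,300:380]]),0,0,160,120,5,'pics/s16c.png')
cv2.imwrite('pics/s16.png',b[:,:,::-1]); t=camera('top'); cv2.imwrite('pics/t16.png',t[:,:,::-1])
print(read_state()['time_s'],read_state()['position'])
E
```

```text
time_s: 37.52
position: [0.572, -0.056, 0.213]
orientation: [0.918, 0.044, 0.38, -0.106]
ft_force: [-0.3, 0.7, -1.5]
gripper_width: 0.0638
38.6167 [ 0.57207099 -0.05599662  0.2139402 ]
```

View pics/s16c.png

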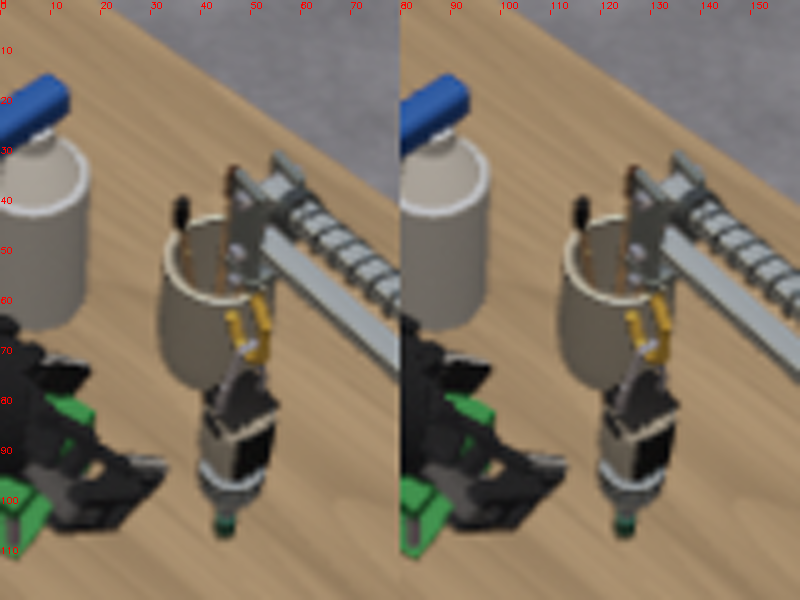

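View pics/t16.png

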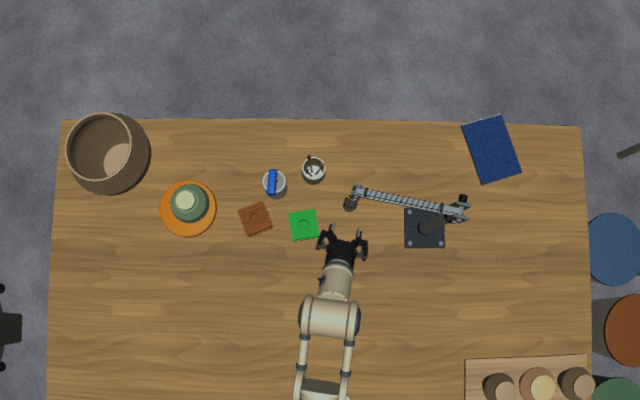

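View pics/s16.png

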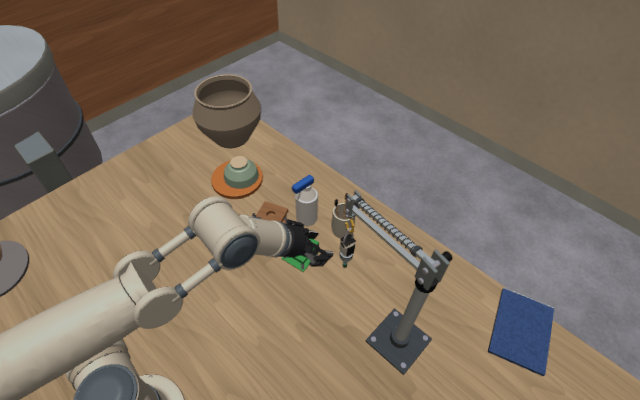

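The grinder hangs at side (346,245), upright and identical in two frames 1 s apart, with the hand clear. One numeric check of stillness and the bystanders, then I'll hand in.

```bash
python3 - <<'E'
from h import *
a=cv2.imread('pics/s16.png'); b=camera('side')[:,:,::-1]
p=lambda m:cv2.cvtColor(np.ascontiguousarray(m),cv2.COLOR_BGR2GRAY).astype(np.float32)
print('shift grinder',cv2.phaseCorrelate(p(a[215:270,335:365]),p(b[215:270,335:365])))
t0=cv2.imread('pics/top0.png');t1=cv2.imread('pics/t16.png')
for n,(x,y,w,h) in dict(turn=(155,175,65,65),spray=(258,165,32,34),jar=(298,152,32,34)).items(): print(n,cv2.phaseCorrelate(p(t0[y:y+h,x:x+w]),p(t1[y:y+h,x:x+w])))
u=np.array([np.sin(.2288),np.cos(.2288)])
print('nose/bail uprightness', tri)
E
python3 -c "
from bench import sign_off; print(sign_off())"
```

```text
shift grinder ((0.0030046502185712143, -0.010395932518132867), 0.9984979368911849)
turn ((-0.004065101358143863, -0.035661840462751115), 0.9905878785583708)
spray ((0.08234193996605477, -0.17943497020651122), 1.005138730423318)
jar ((-0.05576208142709049, -0.004590985068439579), 0.9905209375752343)
nose/bail uprightness <function tri at 0x7f702bfd9ee0>
the job is handed in; nothing more can be done
None
```

The grinder is hanging by its bail on the yellow hook, and I handed the job in at about 39 s of the 72 s allowed.

**What I did**
- I gripped the grinder on its flats with the hand tilted 45° and lifted it straight out of the stand. It weighed about 7.0 N.
- I turned it to line up with the arm, passed the bail over the hook point with under 1 mm lateral error, and lowered it along the arm's arc by about 125 mm.
- I stopped when the force on the hand was zero within measuring error (z about −0.06 ± 0.04 N, x and y about 0). I then lowered about 1 mm more, opened the jaws slowly and backed out along the fingers.

**Last checks**
- **Release:** the arm and hook looked the same before and after the jaws opened.
- **Stillness:** the grinder moved about 0.01 px between pictures taken at the end.
- **Bystanders:** the turntable with the bowl, the spray bottle and the brush jar shifted by less than 0.2 px from the start, which is within the noise.
- **Uprightness:** I judged this only by eye in the last pictures. My final script did not compute it; the last measured tilt was about 0.6° while the grinder was still held.
- **Wrist moment:** about 0.34 N m remained before release, although the force was zero. I took this to be the gripper's own weight in the tilted pose, but did not verify it.

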